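Strip the drill jig after boring a door plate

TASK

A brass door plate has just been drilled in the jig. Swing the sprung hold-down finger right back until it stays open, then clear the stack from the top down, one piece at a time: put the round drill bush in the hole of the wooden block, slip the steel template flat over the upright peg, lay the brass plate squarely in the middle of the rubber mat without dropping it, and last lay the dark wooden backing board flat between the turned-up ends of the aluminium cradle. Leave the finger open.

Things in the scene. Friction and masses are not known exactly. Their poses are not given: they have to be found in the camera images.
- finger (a joint): hinge of the jig's steel hold-down finger, rad: 0 = down, pressing on the template; grows as the free end is lifted and swung over; 1.92 = fully open, leaning back away from the stack. An over-centre spring presses it shut below 0.8 rad (about 4 N to lift at the knob) and throws it open by itself, and keeps it open, beyond 0.8 rad
- finger_knob (a point): centre of the black ball knob, 18 mm diameter, on a thin stem at the finger's free end; 76 mm above the bench when down. Its frame turns with the finger: when down, x is level and points along the finger to the hinge, away from the robot; the hinge pin (along y) lies 54 mm along +x and 26 mm below the knob. The bar is 14 mm wide, 8 thick; hinge cheeks 62 mm high, 36 mm wide
- bush: dark steel drill bush, headed: knurled head 28 mm diameter and 14.5 mm high on a shank 13 mm diameter and 9 mm long; the shank stands in the template's hole, the head lies about level on the template with 2 mm of play. 50 g. Origin at the centre of the shank's foot, z up along its axis, total height 23.5 mm
- template: plain steel drill template, 76 x 38 x 10 mm (x, y, z) with a 17 mm hole through its middle in which the bush stands; it lies on the brass plate, the finger pressing on its +x end. 200 g. x as the knob's. Origin on the hole's axis at the underside
- plate: brass door plate, 104 x 52 x 6 mm (x, y, z) with small screw holes; it lies under the template, on the backing board. 240 g. x as the knob's. Origin at the centre of its underside
- board: dark wooden backing board, 140 x 66 x 12 mm (x, y, z), bottom of the stack, on the jig's base plate (12 mm thick, 110 mm wide). Four pins, 6 mm thick and 8 mm high, stand 1.5 mm off its long sides, 55 mm either way of its middle; a steel stop, top 36 mm above the bench, is at the +x end. 75 g. Origin: centre of its underside; x as the knob's
- block: fixed wooden tool block, 84 x 58 x 22 mm (x, y, z), with a 21 mm through hole in the middle for the bush (small dark drill holes painted at the ends are not used). Origin at the bench, on the hole's axis; with the bush in place its head lies on the block's top
- peg: fixed white plastic base plate 96 x 70 x 8 mm (x, y, z) with one upright steel peg in its middle, 9 mm diameter, top tapered, 28 mm high above the plate. Origin at the bench, on the peg's axis. The template lies flat on the plate with the peg through its hole, at any turn
- mat: fixed black ribbed rubber mat, 150 x 100 x 5 mm (x, y, z). Origin at the bench, in its middle
- cradle: fixed aluminium sheet cradle, floor 162 x 80 x 4 mm (x, y, z), its two x ends turned up into 3 mm walls 26 mm high above the bench, 156 mm apart inside; the y sides are open. Origin at the bench, in its middle

How it is judged:
By the outcome, as a careful person would: the job done as asked, in the order asked, and still so for the second after the job is handed in, with the robot touching nothing.
It also fails if it takes over 134 s, if anything falls off the work surface, if the arm or the gripper's body presses on something with over 40 N, if the wrist force passes 120 N, or if a joint passes its speed limit or range.

ROBOT

A 6-joint arm with a two-finger parallel gripper is mounted at the origin on the work surface. World frame = base frame: x ahead of the robot, y to its left, z up, the work surface at z = 0. Lengths are in mm, angles in rad, forces in N, time in s.
With the tool pointing down it reaches from about 275 to 750 mm from the base axis. Payload 10.2 kg.
Tool frame: the origin (TCP) lies between the finger pads; the fingertips stand 19 mm ahead of it and the grasp point (between the pads) is the TCP; z points along the fingers, y is the line along which they close (so a half turn about z gives the same grasp; the last joint's range is limited). The gripper opens to 85 mm and grips with 20 to 120 N. Pads are 22 mm wide; open, the fingers measure 114 mm over their backs; the gripper's body (76 mm by 85 mm) begins 54 mm behind the grasp point. The pads swing forward as they close: fully open they stand 13 mm farther back than shut.
Start: joints at [0.935, 0.313, 1.498, -0, 1.331, -0.223], TCP at [210.63, 480.901, 250.294] pointing down, gripper open.
Joint ranges: [-2.94, 2.94], [-0.97, 2.17], [0.19, 2.56], [-1.23, 4.37], [0.02, 3.11], [-2.88, 2.88]. Speed limits (rad/s): [2.39, 2.39, 3.01, 3.14, 3.14, 3.14].

INTERFACE

Orientations are given as a unit quaternion [w, x, y, z].
In Python, from rig import sense, capture, finish_job gives the robot as it stands. The module is installed in compiled form; this text tells all that it offers.
- The arm moves only by the tool move_arm, never from a script. Its argument "moves" is a list of rows, each an object with "turn": the turn, a rotation vector about the tool's x, y, z in rad, a list of three; "translation": the shift along the tool's x, y, z in mm, a list of three; "hand": the opening, from 0 (shut) to 1 (fully open). In form: [{"turn": [wx, wy, wz], "translation": [x, y, z], "hand": hand}, ...]. A call has 1 to 10 rows; each row shifts and turns the commanded pose from where the row before left it, along the tool's axes as they then stand; what a row does not reach is not made up. A row lasts 1/12 s, in which the tool goes at most 41.7 mm and 7.16 degrees, less where a joint would pass 70% of its speed; a pose out of reach is approached as far as the arm can. A call with a gripper value outside its range is refused whole. The fingers move at their own pace and stop on an object; "grip_force" is the grip in N (left out, the last holds). Time passes only in rows, so rows that do not move let the fingers close. It gives the time, the measured TCP pose, the force, the opening and the grip force at its end, in the units of the state.
- sense(): the state, without advancing time (a new reading comes with each control period).
- capture(name): name is "side" or "top" or "wrist"; returns a dict with "image" (400x640x3 uint8, blue, green, red), "z_map" (400x640 float32, mm along the optical axis (not along the pixel's ray), 0 where there is no reading), "vertical_fov" (degrees; the focal length in pixels is half the picture's height over the tangent of half this angle, whatever the lens; pixels are square), "cx", "cy" (the principal point, pixels), "k1" (the pictures are not rectified: a ray, as slopes to the right and down, at radius r is drawn at 1 + k1 r^2 times it, then the intrinsics apply), "R" (3x3) and "t" (3): a world point X has camera coordinates R X + t; the wrist camera has in their place "T_tool_cam" (4x4, takes a point from camera to tool coordinates, whose origin is the TCP and whose axes are the flange's). Camera axes: x right, y down, z forward; pixel columns grow to the right and rows downward; lengths in mm; the calibration is good to about 2 mm. A picture is of the moment at which its call begins: read the wrist's pose just before it.
- finish_job(): hands the job in; it is judged then, once.
The state is a dict: "time_s": time; "joints": joint angles; "dq": joint speeds; "tau": joint torques, N m; "eef_pos": TCP position; "ee_rot": TCP orientation; "force": force on the tool from outside, world axes, zero at the start; "wrist_torque": the same for the moment, N m; "grip_width": opening from 0.0 (shut) to 1.0 (fully open); "grip_force": force on a finger pad.
Only numpy, scipy, OpenCV 4.12 (cv2) and the standard library are available. Lean on these libraries where they do the work, as an engineer would, in place of code of your own. Each camera call takes 0.05 s, during which the arm holds its last target. There are 200 camera calls.

## Working session

There is one attempt and no reset: what is moved stays moved. The work goes in short steps, Python scripts to look and compute and a tool call to move; the robot and the scene stay as the last step left them, time stands still between calls to the robot, and variables do not carry over. Pictures are saved under pics/ and viewed, at most 17 in all, crops included, and the job is handed in when it is done.

Besides the shell and the picture viewer there is one more tool, called as name([rows], argument=value, ...), one row to a line, values as JSON. move_arm: Moves the arm, as the interface text tells. Its arguments: {"type":"object","properties":{"moves":{"type":"array","items":{"type":"object","properties":{"turn":{"type":"array","items":{"type":"number"}},"translation":{"type":"array","items":{"type":"number"}},"hand":{"type":"number"}}}},"grip_force":{"type":"number"}},"required":["moves"]}

```bash
mkdir -p pics; cat > h.py <<'E'
import numpy as np, cv2
from rig import sense, capture, finish_job
from scipy.spatial.transform import Rotation as Ro
def shot(n,f):
    s=sense(); c=capture(n); cv2.imwrite('pics/'+f+'.png',c['image'])
    c.pop('x',None)
    if 'R' not in c:
        q=s['ee_rot']; Rt=Ro.from_quat([q[1],q[2],q[3],q[0]]).as_matrix()
        T=np.array(c['T_tool_cam']); Rc=Rt@T[:3,:3]; tc=Rt@T[:3,3]+np.array(s['eef_pos'])
        c['R']=Rc.T; c['t']=-Rc.T@tc
    np.savez('pics/'+f+'.npz',**{k:np.array(v) for k,v in c.items()}); return c
def load(f): return dict(np.load('pics/'+f+'.npz'))
def rays(c,uv):
    f=200/np.tan(np.radians(c['vertical_fov'])/2)
    d=(np.atleast_2d(uv).astype(float)-[c['cx'],c['cy']])/f
    u=d.copy()
    for _ in range(30): u=d/(1+c['k1']*(u**2).sum(1,keepdims=True))
    return np.c_[u,np.ones(len(u))]
def onz(c,uv,z):
    "pixel -> world on plane z"
    R=c['R'];o=-R.T@c['t'];d=rays(c,uv)@R
    return o+d*((z-o[2])/d[:,2])[:,None]
def dep(c,uv):
    uv=np.atleast_2d(uv).astype(int); z=c['z_map'][uv[:,1],uv[:,0]][:,None]
    return (rays(c,uv)*z-c['t'])@c['R']
def cloud(c):
    v,u=np.mgrid[:400,:640]; return dep(c,np.c_[u.ravel(),v.ravel()]).reshape(400,640,3)
def proj(c,X):
    p=np.atleast_2d(X)@c['R'].T+c['t']; u=p[:,:2]/p[:,2:]; u=u*(1+c['k1']*(u**2).sum(1,keepdims=True))
    return u*200/np.tan(np.radians(c['vertical_fov'])/2)+[c['cx'],c['cy']]
E
python3 - <<'E'
from h import *
c=shot('top','top0'); d=shot('side','side0'); s=sense(); print(s['eef_pos'],s['ee_rot'],s['force'],s['grip_width'],s['time_s'])
for k in (c,d): print(k['vertical_fov'],k['k1'],-k['R'].T@k['t'])
E
```

```text
[210.51240713 480.72736626 249.7999222 ] [-2.27660954e-04  2.04941673e-01  9.78774024e-01 -5.19019964e-04] [ 0.27678864 -0.39201597  0.65112142] 0.9980980309957933 0.1
44.57653135011758 -0.008432950233999136 [ 387.73692456   10.7350709  1271.00283942]
52.72334946628239 0.03577001250660641 [ 447.60965956 -642.5962086   725.14580063]
```

View pics/top0.png

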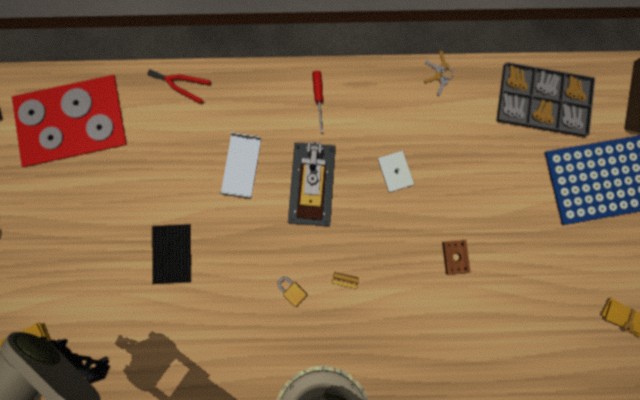

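View pics/side0.png

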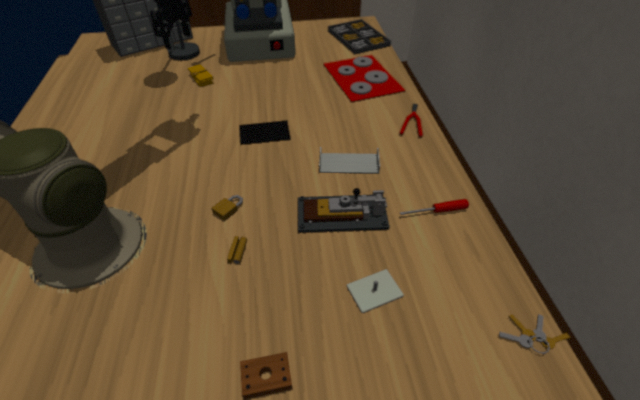

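The top view shows the jig at (313,184), cradle (241,166), peg plate (396,171), mat (172,253) and block (456,257). The side view agrees: jig (343,212), knob (356,192), peg (375,287), block hole (265,374).

```bash
python3 - <<'E'
from h import *
np.set_printoptions(precision=1,suppress=True)
c=load('top0')
for n,p,z in [('jig',(313,184),12),('cradle',(241,166),4),('pegplate',(396,171),8),('mat',(172,253),5),('block',(456,257),22),('hinge',(315,150),60),('bush',(312,178),70)]:
    print(n,onz(c,p,z)[0])
w=capture('wrist'); print(w['T_tool_cam'],w['vertical_fov'],w['k1'])
s=sense();q=s['ee_rot'];print(Ro.from_quat([q[1],q[2],q[3],q[0]]).as_matrix())
E
```

```text
jig [582.5  12.4  12. ]
cradle [635.7 201.3   4. ]
pegplate [ 613.2 -206.8    8. ]
mat [411.5 378.4   5. ]
block [ 385.6 -347.5   22. ]
hinge [662.2   5.5  60. ]
bush [588.7  14.5  70. ]
[[   0.    -1.    -0.3   65.3]
 [   1.     0.    -0.     0.6]
 [   0.    -0.3    1.  -122.7]
 [   0.     0.     0.     1. ]] 65.94173971353347 -0.015776615624941676
[[-0.9  0.4 -0. ]
 [ 0.4  0.9 -0. ]
 [ 0.  -0.  -1. ]]
```

```bash
cat >> h.py <<'E'
def Rq(q): return Ro.from_quat([q[1],q[2],q[3],q[0]])
def down(yaw): # tool down, tool x at world angle yaw
    return Ro.from_euler('z',yaw)*Ro.from_matrix(np.diag([1,-1,-1.]))
def plan(wps,cur=None):
    "wps: list of (pos,Rotation or yaw,n rows); prints constant rows per segment, turn and translation in tool axes"
    s=sense(); p,R=(np.array(s['eef_pos']),Rq(s['ee_rot'])) if cur is None else cur
    for P,Y,n in wps:
        T=down(Y) if np.isscalar(Y) else Y
        P=np.array(P,float); r=(R.inv()*T).as_rotvec(); m=max(n,int(np.ceil(np.linalg.norm(P-p)/41)),int(np.ceil(np.linalg.norm(r)/.124)))
        for i in range(m):
            t=R.inv().apply((P-p)/m); print(np.round(r/m,4).tolist(),np.round(t,1).tolist()); R=R*Ro.from_rotvec(r/m)
        p=P; R=T; print('--')
E
python3 - <<'E'
from h import *
plan([((360,360,260),np.pi,1)])
E
```

```text
[-0.0002, -0.0001, -0.0826] [-37.1, -10.1, -2.0]
[-0.0002, -0.0001, -0.0826] [-36.1, -13.2, -2.0]
[-0.0002, -0.0001, -0.0826] [-34.9, -16.1, -2.0]
[-0.0002, -0.0001, -0.0826] [-33.5, -18.9, -2.0]
[-0.0002, -0.0001, -0.0826] [-31.8, -21.6, -2.0]
--
```

move_arm([
  {"turn": [0, 0, -0.0826], "translation": [-37, -10, -2], "hand": 1},
  {"turn": [0, 0, -0.0826], "translation": [-36, -13, -2], "hand": 1},
  {"turn": [0, 0, -0.0826], "translation": [-35, -16, -2], "hand": 1},
  {"turn": [0, 0, -0.0826], "translation": [-33.5, -19, -2], "hand": 1},
  {"turn": [0, 0, -0.0826], "translation": [-32, -21.5, -2], "hand": 1},
  {"turn": [0, 0, 0], "translation": [0, 0, 0], "hand": 1},
  {"turn": [0, 0, 0], "translation": [0, 0, 0], "hand": 1},
])

```text
time_s: 0.73
eef_pos: [361.5, 359.5, 260.0]
ee_rot: [-0.0, 0.002, 1.0, -0.0]
force: [0.1, -0.1, 0.5]
grip_width: 0.999
grip_force: 0.0
```

```bash
python3 - <<'E'
from h import *
np.set_printoptions(precision=3,suppress=True)
s=sense();print(s['eef_pos'],Rq(s['ee_rot']).as_matrix(),s['dq'],s['joints'])
shot('wrist','w1')
plan([((510,110,260),np.pi,1)])
E
```

```text
[361.484 359.479 260.028] [[-1.     0.003 -0.001]
 [ 0.003  1.    -0.   ]
 [ 0.001 -0.    -1.   ]] [ 0.062 -0.006  0.01   0.007  0.     0.036] [ 0.552  0.272  1.526  0.     1.344 -1.015]
[-0.0, -0.0001, -0.0002] [-18.8, -31.3, -0.0]
[-0.0, -0.0001, -0.0002] [-18.7, -31.3, -0.0]
[-0.0, -0.0001, -0.0002] [-18.7, -31.3, -0.0]
[-0.0, -0.0001, -0.0002] [-18.7, -31.3, -0.0]
[-0.0, -0.0001, -0.0002] [-18.7, -31.3, 0.0]
[-0.0, -0.0001, -0.0002] [-18.7, -31.3, 0.0]
[-0.0, -0.0001, -0.0002] [-18.7, -31.3, 0.0]
[-0.0, -0.0001, -0.0002] [-18.7, -31.3, 0.0]
--
```

move_arm([
  {"turn": [0, 0, 0], "translation": [-23, -32, 0], "hand": 1},
  {"turn": [0, 0, 0], "translation": [-23, -32, 0], "hand": 1},
  {"turn": [0, 0, 0], "translation": [-23, -32, 0], "hand": 1},
  {"turn": [0, 0, 0], "translation": [-23, -32, 0], "hand": 1},
  {"turn": [0, 0, 0], "translation": [-23, -32, 0], "hand": 1},
  {"turn": [0, 0, 0], "translation": [-23, -32, 0], "hand": 1},
  {"turn": [0, 0, 0], "translation": [-23, -32, 0], "hand": 1},
  {"turn": [0, 0, 0], "translation": [0, 0, 0], "hand": 1},
  {"turn": [0, 0, 0], "translation": [0, 0, 0], "hand": 1},
  {"turn": [0, 0, 0], "translation": [0, 0, 0], "hand": 1},
])

```text
time_s: 1.62
eef_pos: [520.8, 137.9, 260.1]
ee_rot: [-0.0, -0.001, 1.0, 0.0]
force: [0.2, -0.3, -0.2]
grip_width: 1.005
grip_force: 0.0
```

```bash
python3 - <<'E'
from h import *
shot('wrist','w2')
E
```

move_arm([
  {"turn": [0, 0, 0], "translation": [0, -40, 0], "hand": 1},
  {"turn": [0, 0, 0], "translation": [0, -40, 0], "hand": 1},
  {"turn": [0, 0, 0], "translation": [0, -40, 0], "hand": 1},
  {"turn": [0, 0, 0], "translation": [0, -40, 0], "hand": 1},
  {"turn": [0, 0, 0], "translation": [0, -40, 0], "hand": 1},
  {"turn": [0, 0, 0], "translation": [0, -40, 0], "hand": 1},
  {"turn": [0, 0, 0], "translation": [0, -40, 0], "hand": 1},
  {"turn": [0, 0, 0], "translation": [0, 0, 0], "hand": 1},
  {"turn": [0, 0, 0], "translation": [0, 0, 0], "hand": 1},
  {"turn": [0, 0, 0], "translation": [0, 0, 0], "hand": 1},
])

```text
time_s: 2.5
eef_pos: [521.6, -141.7, 260.4]
ee_rot: [0.0, -0.001, 1.0, 0.0]
force: [0.4, -0.2, -0.0]
grip_width: 1.004
grip_force: 0.0
```

```bash
python3 - <<'E'
from h import *
shot('wrist','w3')
E
```

move_arm([
  {"turn": [0, 0, 0], "translation": [29, -29, 0], "hand": 1},
  {"turn": [0, 0, 0], "translation": [29, -29, 0], "hand": 1},
  {"turn": [0, 0, 0], "translation": [29, -29, 0], "hand": 1},
  {"turn": [0, 0, 0], "translation": [29, -29, 0], "hand": 1},
  {"turn": [0, 0, 0], "translation": [29, -29, 0], "hand": 1},
  {"turn": [0, 0, 0], "translation": [29, -29, 0], "hand": 1},
  {"turn": [0, 0, 0], "translation": [0, 0, 0], "hand": 1},
  {"turn": [0, 0, 0], "translation": [0, 0, 0], "hand": 1},
  {"turn": [0, 0, 0], "translation": [0, 0, 0], "hand": 1},
])

```text
time_s: 3.3
eef_pos: [348.4, -316.2, 260.5]
ee_rot: [0.0, -0.001, 1.0, 0.0]
force: [0.1, 0.6, -0.1]
grip_width: 0.996
grip_force: 0.0
```

```bash
python3 - <<'E'
from h import *
np.set_printoptions(precision=3,suppress=True)
s=sense();print(s['eef_pos'],Rq(s['ee_rot']).as_matrix(),s['joints'])
shot('wrist','w4')
a=[cv2.resize(cv2.imread(f'pics/w{i}.png'),(400,250),interpolation=cv2.INTER_AREA) for i in (1,2,3,4)]
cv2.imwrite('pics/m1.png',np.vstack([np.hstack(a[:2]),np.hstack(a[2:])]))
E
```

```text
[ 348.406 -316.237  260.465] [[-1.    -0.002  0.   ]
 [-0.002  1.     0.   ]
 [-0.     0.    -1.   ]] [-0.987  0.184  1.636  0.     1.321 -2.56 ]
```

View pics/m1.png

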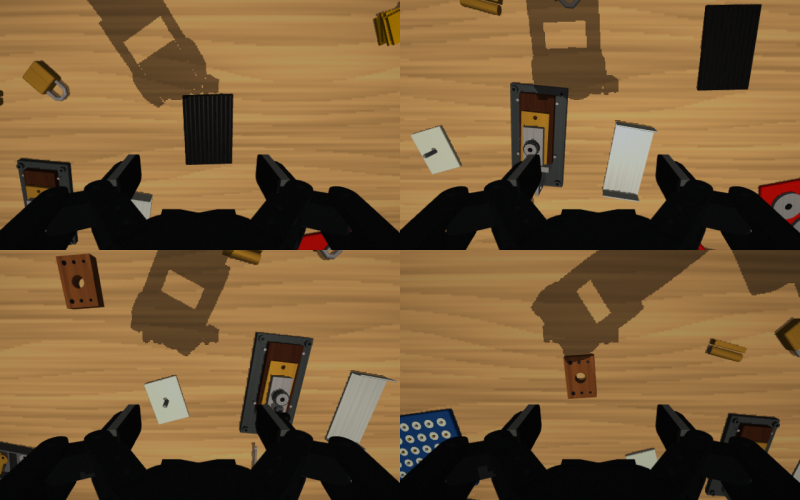

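The montage has the mat at (208,129) in the top left. The jig (540,135) and cradle (630,160) are top right, the peg (166,402) bottom left, and the block (580,377) bottom right. I'll fit rectangles from depth and color.

```bash
python3 - <<'E'
from h import *
np.set_printoptions(precision=1,suppress=True)
def fit(f,c0,rad,lo,hi,size,cond=None):
    c=load(f); P=cloud(c); z=P[...,2]; g=c['image'].astype(int)
    m=(np.hypot(P[...,0]-c0[0],P[...,1]-c0[1])<rad)&(z>lo)&(z<hi)&(c['z_map']>0)
    if cond is not None: m&=cond(g)
    m=cv2.morphologyEx(m.astype(np.uint8),cv2.MORPH_OPEN,np.ones((3,3)))
    n,l,st,ce=cv2.connectedComponentsWithStats(m); k=1+np.argmax(st[1:,4]); q=P[l==k]
    (r)=cv2.minAreaRect(q[:,:2].astype(np.float32)); print(f,'rect',np.array(r[0]),np.array(r[1]),'%.1f'%r[2],'med',np.median(q,0),'zsd %.2f'%q[:,2].std(),len(q), 'mid',(np.percentile(q,1,0)+np.percentile(q,99,0))[:2]/2)
c=load('w1');P=cloud(c);z=P[...,2];print('bench z',[np.median(cloud(load(f))[60:120,200:400,2]) for f in('w1','w2','w3','w4')],P[60:80,200:220,2].std())
dark=lambda g:g.max(2)<45; white=lambda g:g.min(2)>100
fit('w1',(411,378),110,2,9,0,dark)
fit('w2',(635,201),110,1,8,0,white)
fit('w2',(635,201),120,1,40,0)
fit('w3',(613,-207),80,4,13,0,white)
fit('w4',(385,-347),80,16,27,0)
fit('w3',(385,-347),80,16,27,0)
# peg
for f in('w3','w2'):
  P=cloud(load(f));m=(np.hypot(P[...,0]-613,P[...,1]+207)<30)&(P[...,2]>18);print('peg',np.median(P[m],0),m.sum(),P[m].max(0),P[m].min(0))
E
```

```text
bench z [np.float64(-0.9416765337169528), np.float64(-0.9174998175321537), np.float64(-0.9067217226029077), np.float64(-0.9215333922969355)] 19.16776830511251
w1 rect [409.9 379.4] [149.   98.5] 1.5 med [404.  379.5   4. ] zsd 0.78 8460 mid [409.5 379.3]
w2 rect [639.2 200.8] [ 80.8 151.3] 80.3 med [633.  201.    2.9] zsd 0.72 5998 mid [637.6 200.9]
w2 rect [637.  201.1] [ 80.8 163.4] 80.4 med [636.4 200.3   3. ] zsd 5.58 7161 mid [635.9 200.6]
w3 rect [ 613.4 -207.7] [95.3 70. ] 16.1 med [ 610.  -206.6    6.9] zsd 0.76 3423 mid [ 612.8 -207.4]
w4 rect [ 385.8 -351. ] [84.7 58.1] 3.7 med [ 382.8 -351.1   21. ] zsd 0.83 2972 mid [ 385.3 -351.2]
w3 rect [ 385.5 -351.4] [85.2 60.5] 3.5 med [ 383.5 -350.1   21.2] zsd 1.04 4391 mid [ 385.8 -350.6]
peg [ 610.8 -206.3   31.2] 71 [ 615.8 -203.    36.3] [ 608.6 -211.5   18.3]
peg [ 611.7 -205.    28. ] 115 [ 617.6 -202.6   36.4] [ 608.3 -209.9   18.4]
```

move_arm([
  {"turn": [0, 0, 0], "translation": [-14, 36.5, 0], "hand": 1},
  {"turn": [0, 0, 0], "translation": [-14, 36.5, 0], "hand": 1},
  {"turn": [0, 0, 0], "translation": [-14, 36.5, 0], "hand": 1},
  {"turn": [0, 0, 0], "translation": [-14, 36.5, 0], "hand": 1},
  {"turn": [0, 0, 0], "translation": [-14, 36.5, 0], "hand": 1},
  {"turn": [0, 0, 0], "translation": [-14, 36.5, 0], "hand": 1},
  {"turn": [0, 0, 0], "translation": [-14, 36.5, 0], "hand": 1},
  {"turn": [0, 0, 0], "translation": [-14, 36.5, 0], "hand": 1},
  {"turn": [0, 0, 0], "translation": [-14, 36.5, 0], "hand": 1},
  {"turn": [0, 0, 0], "translation": [0, 0, 0], "hand": 1},
])

```text
time_s: 4.18
eef_pos: [474.4, 18.2, 260.3]
ee_rot: [0.0, -0.005, 1.0, 0.001]
force: [0.5, -0.1, 0.1]
grip_width: 1.002
grip_force: 0.0
```

move_arm([
  {"turn": [0, 0, 0], "translation": [0, 0, 0], "hand": 1},
  {"turn": [0, 0, 0], "translation": [0, 0, 0], "hand": 1},
])

```text
time_s: 4.35
eef_pos: [473.3, 12.1, 260.2]
ee_rot: [-0.0, -0.001, 1.0, -0.0]
force: [-0.8, -0.6, -0.6]
grip_width: 1.004
grip_force: 0.0
```

```bash
python3 - <<'E'
from h import *
np.set_printoptions(precision=1,suppress=True)
s=sense();print(s['eef_pos'],s['joints'])
c=shot('wrist','w5')
p=proj(c,[[580,12,20],[500,12,12],[660,12,60]]);print(p)
u,v=p[0].astype(int);u0,v0=u-100,max(0,v-110);print(u0,v0)
cv2.imwrite('pics/c5.png',cv2.resize(c['image'][v0:v0+150,u0:u0+200],None,fx=4,fy=4,interpolation=cv2.INTER_CUBIC))
E
```

```text
[473.3  12.1 260.2] [-0.2  0.2  1.6 -0.   1.3 -1.8]
[[316.8 256.4]
 [317.  194.3]
 [316.6 330.4]]
216 146
```

View pics/c5.png

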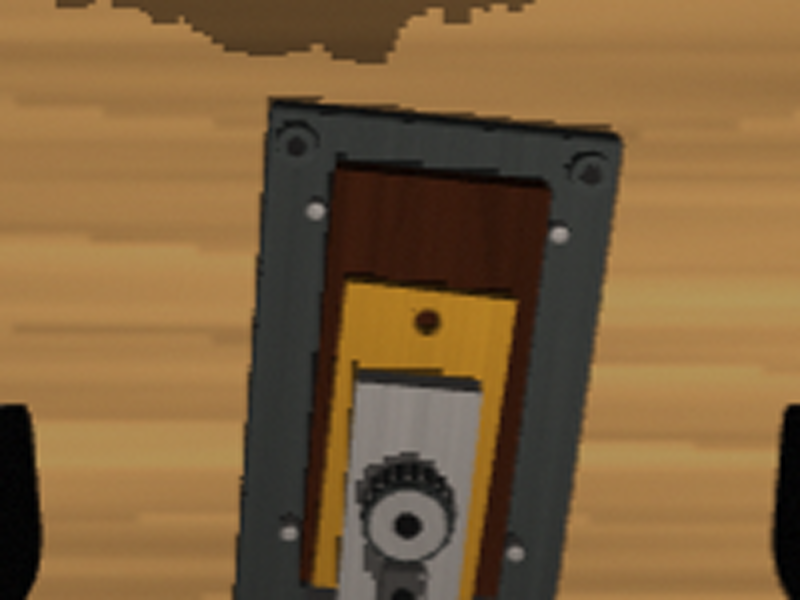

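The crop shows board, plate and template stacked at a slight turn. The near corners are board (340,165)/(548,185), plate (345,280)/(517,300) and template (355,380)/(482,390), with the bush head at (408,522) and the finger just below it.

```bash
python3 - <<'E'
from h import *
np.set_printoptions(precision=1,suppress=True)
c=load('w5'); o=np.array([216,146])
for n,uv,z in [('board',[(340,165),(548,185)],24),('plate',[(345,282),(517,300)],30),('templ',[(355,380),(482,390)],40),('bush',[(408,522)],54.5),('jig',[(268,100),(622,135)],12),('pinsL',[(315,209),(289,531)],20),('pinsR',[(559,233),(515,550)],20)]:
    p=onz(c,np.array(uv)/4+o,z); print(n,p[:,:2].ravel(), 'mid',p.mean(0)[:2], 'ang' ,[round(np.degrees(np.arctan2(*(p[-1]-p[0])[[1,0]])),1)])
P=cloud(c)
near=(abs(P[...,1]-12)<60)&(P[...,0]>480)&(P[...,0]<700)
for lo,hi in [(49,57),(60,67),(67,90)]:
    m=near&(P[...,2]>lo)&(P[...,2]<hi);q=P[m];print(lo,hi,len(q),q.min(0) if len(q) else 0,q.max(0) if len(q) else 0,np.median(q,0) if len(q) else 0)
for f in ('top0','side0'):
    c2=load(f);P=cloud(c2); 
    m=(abs(P[...,1]-12)<40)&(P[...,0]>560)&(P[...,0]<700)&(P[...,2]>64)&(P[...,2]<95)
    q=P[m];v,u=np.nonzero(m);print(f,len(q),q[:30].tolist() if 0 else (q.min(0),q.max(0),np.median(q,0)),np.median(u),np.median(v))
E
```

```text
board [488.4  -7.1 494.3  55.1] mid [491.3  24. ] ang [np.float64(84.5)]
plate [523.   -5.6 528.6  46.2] mid [525.8  20.3] ang [np.float64(83.9)]
templ [550.5  -2.4 553.6  35.6] mid [552.   16.6] ang [np.float64(85.3)]
bush [589.5  13.5] mid [589.5  13.5] ang [np.float64(0.0)]
jig [470.9 -29.4 481.4  78.7] mid [476.1  24.7] ang [np.float64(84.5)]
pinsL [503.  -15.  612.  -25.3] mid [557.5 -20.2] ang [np.float64(-5.4)]
pinsR [510.4  59.5 618.7  48.9] mid [564.5  54.2] ang [np.float64(-5.6)]
49 57 921 [576. -14.  49.] [679.4  27.7  57. ] [610.9  10.   53.1]
60 67 88 [611.8 -10.9  60. ] [672.4  24.8  63.1] [662.9   9.4  60.8]
67 90 206 [606.5   3.3  71.1] [622.2  20.4  84.6] [611.8  11.3  80.7]
top0 50 (array([609. ,  -7.2,  64.1]), array([682.3,  23. ,  87.2]), array([618.2,  13.7,  80.2])) 312.0 165.5
side0 52 (array([606.3, -12.9,  64.2]), array([679.9,  21.3,  85.1]), array([613.4,   7.2,  80. ])) 356.0 191.0
```

move_arm([
  {"turn": [0, 0, 0.096], "translation": [0, 0, 0], "hand": 0.7},
  {"turn": [0, 0, 0], "translation": [-28.1, 2.6, 25], "hand": 0.7},
  {"turn": [0, 0, 0], "translation": [-28.1, 2.6, 25], "hand": 0.7},
  {"turn": [0, 0, 0], "translation": [-28.1, 2.6, 25], "hand": 0.7},
  {"turn": [0, 0, 0], "translation": [-28.1, 2.6, 25], "hand": 0.7},
  {"turn": [0, 0, 0], "translation": [-28.1, 2.6, 25], "hand": 0.7},
  {"turn": [0, 0, 0], "translation": [0, 0, 0], "hand": 0.7},
  {"turn": [0, 0, 0], "translation": [0, 0, 0], "hand": 0.7},
  {"turn": [0, 0, 0], "translation": [0, 0, 0], "hand": 0.7},
])

```text
time_s: 5.15
eef_pos: [614.4, 9.8, 136.3]
ee_rot: [0.0, 0.048, 0.999, -0.0]
force: [-0.2, -0.7, 1.0]
grip_width: 0.693
grip_force: 0.0
```

```bash
python3 - <<'E'
from h import *
np.set_printoptions(precision=1,suppress=True)
s=sense();print(s['eef_pos'],np.degrees(Rq(s['ee_rot']).as_rotvec()))
plan([((614.5,11.5,81),np.radians(174.5),3)])
c=shot('wrist','w6');P=cloud(c)
m=(abs(P[...,1]-12)<20)&(P[...,0]>560)&(P[...,0]<640)&(P[...,2]>66)&(P[...,2]<90)
q=P[m];print(len(q),len(q) and (q.min(0),q.max(0),np.median(q,0)))
E
```

```text
[614.4   9.8 136.3] [  8.7 179.7  -0. ]
[-0.0, 0.0003, -0.0003] [0.0, 0.6, 18.4]
[-0.0, 0.0003, -0.0003] [0.0, 0.6, 18.4]
[-0.0, 0.0003, -0.0003] [0.0, 0.6, 18.4]
--
628 (array([606.8,   2.8,  72.8]), array([623.6,  20.1,  85.3]), array([613.5,  11.7,  81.3]))
```

View pics/w6.png

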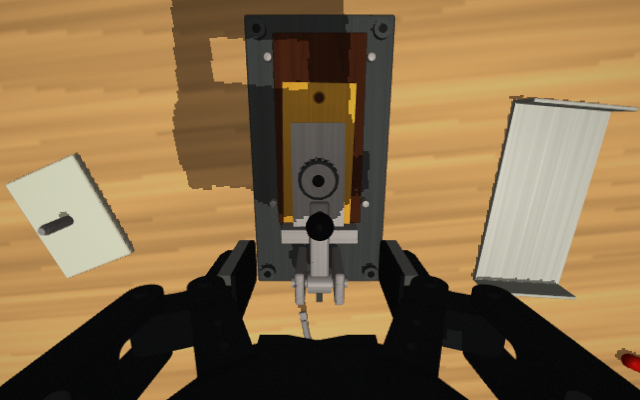

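The wrist view shows the knob at (320,226), midway between the pads. The bush is at (318,180), and the hinge cheeks at (320,290). I'll go down and grip the knob.

move_arm([
  {"turn": [0, 0, 0], "translation": [0, 0.6, 18.5], "hand": 0.7},
  {"turn": [0, 0, 0], "translation": [0, 0.6, 18.5], "hand": 0.7},
  {"turn": [0, 0, 0], "translation": [0, 0.5, 18.5], "hand": 0.7},
  {"turn": [0, 0, 0], "translation": [0, 0, 0], "hand": 0.7},
  {"turn": [0, 0, 0], "translation": [0, 0, 0], "hand": 0},
  {"turn": [0, 0, 0], "translation": [0, 0, 0], "hand": 0},
  {"turn": [0, 0, 0], "translation": [0, 0, 0], "hand": 0},
  {"turn": [0, 0, 0], "translation": [0, 0, 0], "hand": 0},
  {"turn": [0, 0, 0], "translation": [0, 0, 0], "hand": 0},
  {"turn": [0, 0, 0], "translation": [0, 0, 0], "hand": 0},
], grip_force=30)

```text
time_s: 6.03
eef_pos: [615.3, 11.3, 81.8]
ee_rot: [0.001, 0.048, 0.999, -0.001]
force: [-2.3, -3.3, 5.6]
grip_width: 0.188
grip_force: 29.1
```

```bash
python3 - <<'E'
from h import *
s=sense();print(s['eef_pos'],s['force'],s['grip_width'],s['grip_force'])
r=np.hypot(54,26);a0=np.arctan2(26,-54);pr=np.array([-54,26])
for th in np.arange(.1,1.61,.1):
    p=r*np.array([np.cos(a0-th),np.sin(a0-th)]);d=p-pr;pr=p;print(round(th,2),'tool',np.round([-d[0],0,-d[1]],1))
E
```

```text
[615.32441066  11.29734532  81.78729278] [-2.28376054 -3.34637769  5.64942097] 0.18807786985662878 29.102060794830322
0.1 tool [-2.9  0.  -5.3]
0.2 tool [-3.4  0.  -4.9]
0.3 tool [-3.9  0.  -4.6]
0.4 tool [-4.3  0.  -4.2]
0.5 tool [-4.7  0.  -3.7]
0.6 tool [-5.   0.  -3.2]
0.7 tool [-5.3  0.  -2.7]
0.8 tool [-5.6  0.  -2.2]
0.9 tool [-5.8  0.  -1.6]
1.0 tool [-5.9  0.  -1. ]
1.1 tool [-6.   0.  -0.4]
1.2 tool [-6.   0.   0.2]
1.3 tool [-5.9  0.   0.8]
1.4 tool [-5.8  0.   1.4]
1.5 tool [-5.7  0.   1.9]
1.6 tool [-5.5  0.   2.5]
```

move_arm([
  {"turn": [0, 0, 0], "translation": [-2.9, 0, -5.3], "hand": 0},
  {"turn": [0, 0, 0], "translation": [-3.4, 0, -4.9], "hand": 0},
  {"turn": [0, 0, 0], "translation": [-3.9, 0, -4.6], "hand": 0},
  {"turn": [0, 0, 0], "translation": [-4.3, 0, -4.2], "hand": 0},
  {"turn": [0, 0, 0], "translation": [-4.7, 0, -3.7], "hand": 0},
  {"turn": [0, 0, 0], "translation": [-5, 0, -3.2], "hand": 0},
  {"turn": [0, 0, 0], "translation": [-5.3, 0, -2.7], "hand": 0},
  {"turn": [0, 0, 0], "translation": [-5.6, 0, -2.2], "hand": 0},
])

```text
time_s: 6.7
eef_pos: [649.3, 8.0, 111.0]
ee_rot: [-0.001, 0.048, 0.999, -0.001]
force: [-3.8, -4.0, -1.0]
grip_width: 0.181
grip_force: 29.5
```

move_arm([
  {"turn": [0, 0, 0], "translation": [-5.8, 0, -1.6], "hand": 0},
  {"turn": [0, 0, 0], "translation": [-5.9, 0, -1], "hand": 0},
  {"turn": [0, 0, 0], "translation": [-6, 0, -0.4], "hand": 0},
  {"turn": [0, 0, 0], "translation": [-6, 0, 0.2], "hand": 0},
  {"turn": [0, 0, 0], "translation": [-5.9, 0, 0.8], "hand": 0},
  {"turn": [0, 0, 0], "translation": [-5.8, 0, 1.4], "hand": 0},
  {"turn": [0, 0, 0], "translation": [-5.7, 0, 1.9], "hand": 0},
  {"turn": [0, 0, 0], "translation": [0, 0, 0], "hand": 0},
])

```text
time_s: 7.37
eef_pos: [691.7, 4.7, 109.8]
ee_rot: [0.001, 0.048, 0.999, 0.0]
force: [1.3, -0.7, 1.2]
grip_width: 0.001
grip_force: 1.0
```

```bash
python3 - <<'E'
from h import *
c=shot('side','s1'); p=proj(c,[620,10,60])[0].astype(int); u,v=p
cv2.imwrite('pics/s1c.png',cv2.resize(c['image'][v-75:v+75,u-100:u+100],None,fx=4,fy=4))
E
```

```text
(no output)
```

View pics/s1c.png

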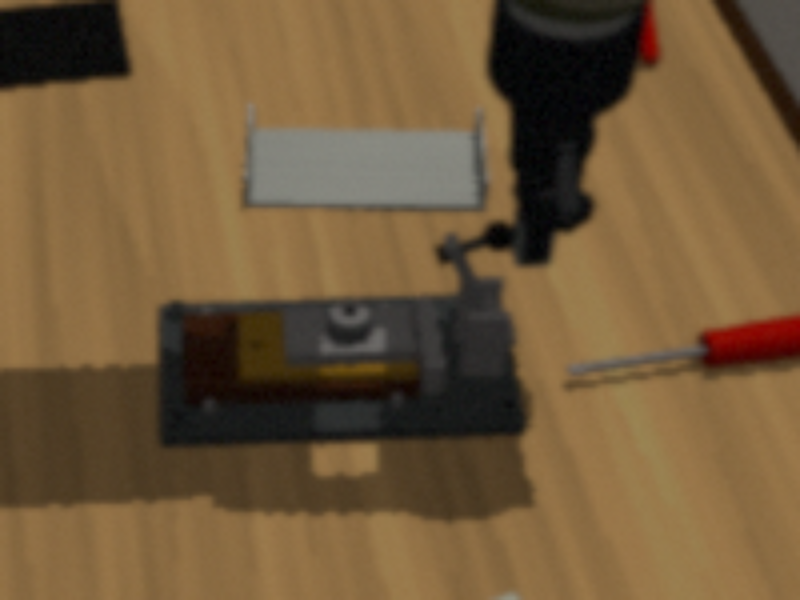

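The crop shows the closed fingers at (533,240) blocking the knob at (500,237). The finger is already past centre, so lifting clear should let it spring open.

move_arm([
  {"turn": [0, 0, 0], "translation": [0, 0, -20], "hand": 0},
  {"turn": [0, 0, 0], "translation": [0, 0, -25], "hand": 0},
  {"turn": [0, 0, 0], "translation": [0, 0, -30], "hand": 0},
  {"turn": [0, 0, 0], "translation": [25.6, 0, 0], "hand": 0.6},
  {"turn": [0, 0, 0], "translation": [25.6, 0, 0], "hand": 0.6},
  {"turn": [0, 0, 0], "translation": [25.6, 0, 15], "hand": 0.6},
  {"turn": [0, 0, 0], "translation": [25.6, 0, 15], "hand": 0.6},
  {"turn": [0, 0, 0], "translation": [0, 0, 15], "hand": 0.6},
  {"turn": [0, 0, 0], "translation": [0, 0, 0], "hand": 0.6},
  {"turn": [0, 0, 0], "translation": [0, 0, 0], "hand": 0.6},
])

```text
time_s: 8.25
eef_pos: [588.6, 15.0, 139.5]
ee_rot: [-0.0, 0.048, 0.999, 0.0]
force: [0.1, 0.7, 0.1]
grip_width: 0.599
grip_force: 0.0
```

```bash
python3 - <<'E'
from h import *
np.set_printoptions(precision=1,suppress=True)
s=sense();print(s['eef_pos'],s['force'])
c=shot('wrist','w7');P=cloud(c)
m=(abs(P[...,1]-12)<30)&(P[...,0]>565)&(P[...,0]<615)&(P[...,2]>48)&(P[...,2]<60)
q=P[m];print(len(q),len(q) and (q.min(0),q.max(0),cv2.minEnclosingCircle(q[:,:2].astype(np.float32)) if len(q) else 0))
d=shot('side','s2');P=cloud(d)
m=(abs(P[...,1]-8)<40)&(P[...,0]>640)&(P[...,0]<760)&(P[...,2]>66)&(P[...,2]<150);q=P[m];print(len(q),q.min(0),q.max(0))
m&=P[...,0]>695;q=P[m];print('knob',len(q),np.median(q,0))
E
```

```text
[588.6  15.  139.5] [0.1 0.7 0.1]
1195 (array([576. ,  -1. ,  48.1]), array([604.4,  27.3,  55.4]), ((590.4788208007812, 13.270312309265137), 14.739750862121582))
167 [668.9  -7.8  66.8] [717.1  12.2 111.8]
knob 56 [707.1  -1.6  97.5]
```

move_arm([
  {"turn": [0, 0, 0], "translation": [-1.4, -1.5, 20], "hand": 0.6},
  {"turn": [0, 0, 0], "translation": [0, 0, 20], "hand": 0.6},
  {"turn": [0, 0, 0], "translation": [0, 0, 20], "hand": 0.6},
  {"turn": [0, 0, 0], "translation": [0, 0, 17.5], "hand": 0.6},
  {"turn": [0, 0, 0], "translation": [0, 0, 0], "hand": 0.6},
  {"turn": [0, 0, 0], "translation": [0, 0, 0], "hand": 0.1},
  {"turn": [0, 0, 0], "translation": [0, 0, 0], "hand": 0.1},
  {"turn": [0, 0, 0], "translation": [0, 0, 0], "hand": 0.1},
  {"turn": [0, 0, 0], "translation": [0, 0, 0], "hand": 0.1},
  {"turn": [0, 0, 0], "translation": [0, 0, 0], "hand": 0.1},
], grip_force=40)

```text
time_s: 9.18
eef_pos: [591.0, 13.0, 63.6]
ee_rot: [0.002, 0.048, 0.999, -0.0]
force: [0.5, 1.1, 6.2]
grip_width: 0.298
grip_force: 39.7
```

move_arm([
  {"turn": [0, 0, 0], "translation": [0, 0, 0], "hand": 0.1},
  {"turn": [0, 0, 0], "translation": [0, 0, -5], "hand": 0.1},
  {"turn": [0, 0, 0], "translation": [0, 0, -10], "hand": 0.1},
  {"turn": [0, 0, 0], "translation": [0, 0, -20], "hand": 0.1},
  {"turn": [0, 0, 0], "translation": [0, 0, -20], "hand": 0.1},
  {"turn": [0, 0, 0], "translation": [0, 0, -10], "hand": 0.1},
  {"turn": [0, 0, 0], "translation": [0, 0, 0], "hand": 0.1},
  {"turn": [0, 0, 0], "translation": [0, 0, 0], "hand": 0.1},
])

```text
time_s: 9.85
eef_pos: [589.8, 13.1, 126.9]
ee_rot: [0.0, 0.048, 0.999, -0.0]
force: [0.1, -0.0, 0.2]
grip_width: 0.299
grip_force: 39.4
```

```bash
python3 - <<'E'
from h import *
np.set_printoptions(precision=1,suppress=True)
s=sense();print(s['eef_pos'],s['force'],s['joints'])
c=shot('wrist','w8');cv2.imwrite('pics/w8c.png',cv2.resize(c['image'][120:320,190:450],None,fx=3,fy=3))
plan([((385.6,-351.2,90),np.radians(174.5),3)])
E
```

```text
[589.8  13.1 126.9] [ 0.1 -0.   0.2] [-0.2  0.6  1.4 -0.   1.1 -1.7]
[0.0, -0.0001, 0.0] [15.3, -34.7, 3.3]
[0.0, -0.0001, 0.0] [15.3, -34.7, 3.3]
[0.0, -0.0001, 0.0] [15.3, -34.7, 3.3]
[0.0, -0.0001, 0.0] [15.3, -34.7, 3.3]
[0.0, -0.0001, 0.0] [15.3, -34.7, 3.3]
[0.0, -0.0001, 0.0] [15.3, -34.7, 3.3]
[0.0, -0.0001, 0.0] [15.3, -34.8, 3.3]
[0.0, -0.0001, 0.0] [15.3, -34.8, 3.3]
[0.0, -0.0001, 0.0] [15.3, -34.8, 3.3]
[0.0, -0.0001, 0.0] [15.3, -34.8, 3.3]
[0.0, -0.0001, 0.0] [15.3, -34.8, 3.3]
--
```

View pics/w8c.png

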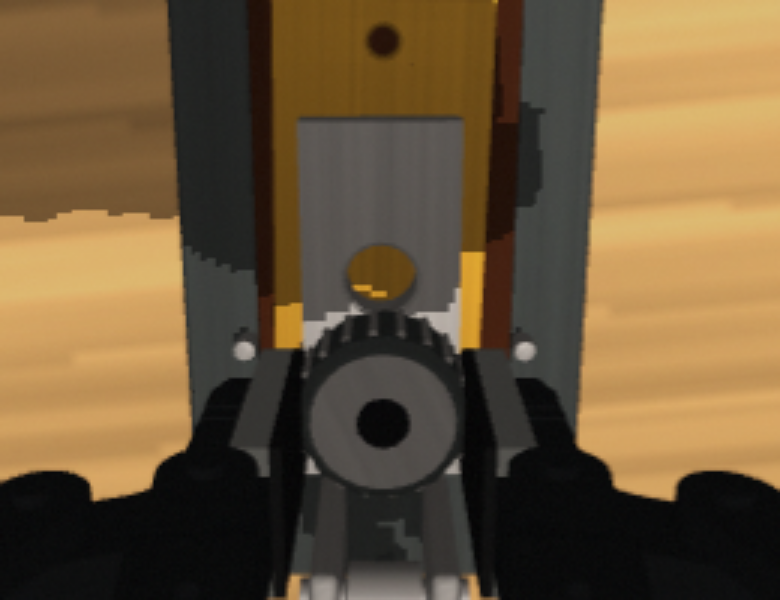

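The bush is held upright with its head at crop (382,417). The template's empty hole is at (381,277). I'll measure the held bush against the TCP and find the block hole from the earlier views.

```bash
python3 - <<'E'
from h import *
np.set_printoptions(precision=2,suppress=True)
c=load('w8');P=cloud(c);g=c['image']
m=(abs(P[...,1]-13)<17)&(abs(P[...,0]-590)<25)&(P[...,2]>114)&(P[...,2]<120)
q=P[m];print(len(q),cv2.minEnclosingCircle(q[:,:2].astype(np.float32)),np.median(q,0))
# head top disc via crop pixel center (382,420)/3 and bore
for uv in [(382,417),(383,423)]: print('head',onz(c,np.array(uv)/3+[190,120],117.8))
print('templ hole',onz(c,np.array((381,272))/3+[190,120],40))
A=np.median(q,0)
# tilt of head top
X=np.c_[q[:,:2]-q[:,:2].mean(0),np.ones(len(q))];print('slopes',np.linalg.lstsq(X,q[:,2],rcond=None)[0])
# block hole in w4,w3
for f in('w4','w3'):
    c=load(f);p=proj(c,[385.6,-351.2,22])[0];print(f,p);u,v=p.astype(int)
    a=c['image'][v-25:v+25,u-35:u+35];cv2.imwrite(f'pics/{f}h.png',cv2.resize(a,None,fx=10,fy=10,interpolation=cv2.INTER_CUBIC));print(u-35,v-25)
a=cv2.imread('pics/w4h.png')[:, :];cv2.imwrite('pics/bh.png',np.vstack([cv2.resize(cv2.imread(f'pics/w{i}h.png'),(420,300)) for i in(4,3)]))
E
```

```text
2614 ((588.5309448242188, 12.061524391174316), 19.34324073791504) [587.77  13.47 116.88]
head [[588.45  13.6  117.8 ]]
head [[589.49  13.66 117.8 ]]
templ hole [[588.6   13.35  40.  ]]
slopes [  0.01  -0.   116.79]
w4 [288.28 204.43]
253 179
w3 [123.58  50.15]
88 25
```

View pics/bh.png

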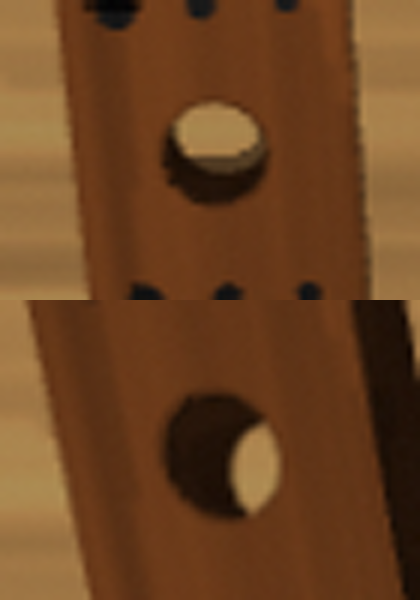

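move_arm([
  {"turn": [0, 0, 0], "translation": [10.2, -23.5, 0], "hand": 0.1},
  {"turn": [0, 0, 0], "translation": [15.2, -34.8, 0], "hand": 0.1},
  {"turn": [0, 0, 0], "translation": [15.2, -34.8, 0], "hand": 0.1},
  {"turn": [0, 0, 0], "translation": [15.2, -34.8, 4], "hand": 0.1},
  {"turn": [0, 0, 0], "translation": [15.2, -34.8, 4], "hand": 0.1},
  {"turn": [0, 0, 0], "translation": [15.2, -34.8, 4], "hand": 0.1},
  {"turn": [0, 0, 0], "translation": [15.2, -34.8, 4], "hand": 0.1},
  {"turn": [0, 0, 0], "translation": [15.2, -34.8, 4], "hand": 0.1},
  {"turn": [0, 0, 0], "translation": [15.2, -34.8, 4], "hand": 0.1},
  {"turn": [0, 0, 0], "translation": [15.2, -34.8, 4], "hand": 0.1},
])

```text
time_s: 10.73
eef_pos: [409.8, -308.9, 97.5]
ee_rot: [-0.001, 0.048, 0.999, 0.001]
force: [0.4, 0.0, -0.3]
grip_width: 0.3
grip_force: 39.4
```

move_arm([
  {"turn": [0, 0, 0], "translation": [15.2, -34.8, 5], "hand": 0.1},
  {"turn": [0, 0, 0], "translation": [5.2, -11.2, 4], "hand": 0.1},
  {"turn": [0, 0, 0], "translation": [0, 0, 0], "hand": 0.1},
  {"turn": [0, 0, 0], "translation": [0, 0, 0], "hand": 0.1},
  {"turn": [0, 0, 0], "translation": [0, 0, 0], "hand": 0.1},
])

```text
time_s: 11.15
eef_pos: [387.1, -350.6, 89.4]
ee_rot: [-0.0, 0.047, 0.999, 0.001]
force: [0.4, 1.3, -1.0]
grip_width: 0.3
grip_force: 39.4
```

```bash
python3 - <<'E'
from h import *
np.set_printoptions(precision=2,suppress=True)
s=sense();print(s['eef_pos'],s['force'])
plan([((386.4,-351.6,62),np.radians(174.5),1),((386.4,-351.6,46),np.radians(174.5),4)])
c=shot('wrist','w9');P=cloud(c)
m=(abs(P[...,1]+351)<60)&(abs(P[...,0]-385)<60)&(P[...,2]>17)&(P[...,2]<27)
q=P[m];print(cv2.minAreaRect(q[:,:2].astype(np.float32)),np.percentile(q,1,0),np.percentile(q,99,0))
E
```

```text
[ 387.1  -350.58   89.4 ] [ 0.36  1.25 -1.  ]
[0.0011, -0.0006, 0.0011] [0.6, -1.1, 27.4]
--
[0.0, 0.0, 0.0] [0.0, 0.0, 4.0]
[0.0, 0.0, 0.0] [0.0, 0.0, 4.0]
[0.0, 0.0, 0.0] [0.0, 0.0, 4.0]
[0.0, 0.0, 0.0] [0.0, 0.0, 4.0]
--
((385.9032287597656, -351.1985778808594), (84.30714416503906, 58.26229476928711), 3.7216830253601074) [ 343.53 -381.     19.24] [ 402.74 -322.6    22.5 ]
```

move_arm([
  {"turn": [0, 0, 0], "translation": [0.6, -1.1, 10], "hand": 0.1},
  {"turn": [0, 0, 0], "translation": [0, 0, 12], "hand": 0.1},
  {"turn": [0, 0, 0], "translation": [0, 0, 8], "hand": 0.1},
  {"turn": [0, 0, 0], "translation": [0, 0, 5], "hand": 0.1},
  {"turn": [0, 0, 0], "translation": [0, 0, 4], "hand": 0.1},
  {"turn": [0, 0, 0], "translation": [0, 0, 3], "hand": 0.1},
  {"turn": [0, 0, 0], "translation": [0, 0, 0], "hand": 0.1},
  {"turn": [0, 0, 0], "translation": [0, 0, 0], "hand": 0.1},
])

```text
time_s: 11.87
eef_pos: [386.1, -352.9, 47.9]
ee_rot: [0.0, 0.048, 0.999, -0.0]
force: [-0.8, -1.1, -0.7]
grip_width: 0.299
grip_force: 39.4
```

move_arm([
  {"turn": [0, 0, 0], "translation": [0, 1, 1], "hand": 0.1},
  {"turn": [0, 0, 0], "translation": [0, 0, 0.9], "hand": 0.1},
  {"turn": [0, 0, 0], "translation": [0, 0, 0], "hand": 0.1},
  {"turn": [0, 0, 0], "translation": [0, 0, 0], "hand": 0.5},
  {"turn": [0, 0, 0], "translation": [0, 0, 0], "hand": 0.5},
  {"turn": [0, 0, 0], "translation": [0, 0, 0], "hand": 0.5},
  {"turn": [0, 0, 0], "translation": [0, 0, -15], "hand": 0.5},
  {"turn": [0, 0, 0], "translation": [0, 0, -25], "hand": 0.5},
  {"turn": [0, 0, 0], "translation": [0, 0, -35], "hand": 0.5},
  {"turn": [0, 0, 0], "translation": [0, 0, -20], "hand": 0.5},
])

```text
time_s: 12.7
eef_pos: [386.5, -352.4, 143.9]
ee_rot: [0.001, 0.048, 0.999, -0.001]
force: [1.0, 0.2, -0.0]
grip_width: 0.5
grip_force: 0.0
```

```bash
python3 - <<'E'
from h import *
np.set_printoptions(precision=2,suppress=True)
s=sense();print(s['eef_pos'],s['force'])
c=shot('wrist','w10');P=cloud(c)
m=(abs(P[...,1]+351)<25)&(abs(P[...,0]-385)<25)&(P[...,2]>29)&(P[...,2]<60)
q=P[m];print(len(q),cv2.minEnclosingCircle(q[:,:2].astype(np.float32)),np.percentile(q[:,2],[2,50,98]))
plan([((590,13.2,150),np.radians(174.5),1)])
E
```

```text
[ 386.5  -352.41  143.91] [ 1.03  0.2  -0.02]
1010 ((385.7646484375, -351.1792297363281), 14.80197525024414) [31.16 35.51 36.91]
[-0.0006, 0.0005, 0.0] [-15.2, 34.9, -0.4]
[-0.0006, 0.0005, 0.0] [-15.2, 34.9, -0.4]
[-0.0006, 0.0005, 0.0] [-15.2, 34.9, -0.4]
[-0.0006, 0.0005, 0.0] [-15.2, 34.9, -0.4]
[-0.0006, 0.0005, 0.0] [-15.2, 34.9, -0.4]
[-0.0006, 0.0005, 0.0] [-15.2, 34.9, -0.4]
[-0.0006, 0.0005, 0.0] [-15.1, 34.9, -0.4]
[-0.0006, 0.0005, 0.0] [-15.1, 35.0, -0.3]
[-0.0006, 0.0005, 0.0] [-15.1, 35.0, -0.3]
[-0.0006, 0.0005, 0.0] [-15.1, 35.0, -0.3]
[-0.0006, 0.0005, 0.0] [-15.1, 35.0, -0.3]
--
```

move_arm([
  {"turn": [0, 0, 0], "translation": [-10.2, 23.5, 0], "hand": 0.65},
  {"turn": [0, 0, 0], "translation": [-15.2, 34.8, 0], "hand": 0.65},
  {"turn": [0, 0, 0], "translation": [-15.2, 34.8, 0], "hand": 0.65},
  {"turn": [0, 0, 0], "translation": [-15.2, 34.8, 0], "hand": 0.65},
  {"turn": [0, 0, 0], "translation": [-15.2, 34.8, 0], "hand": 0.65},
  {"turn": [0, 0, 0], "translation": [-15.2, 34.8, 0], "hand": 0.65},
  {"turn": [0, 0, 0], "translation": [-15.2, 34.8, 0], "hand": 0.65},
  {"turn": [0, 0, 0], "translation": [-15.2, 34.8, 0], "hand": 0.65},
  {"turn": [0, 0, 0], "translation": [-15.2, 34.8, 0], "hand": 0.65},
  {"turn": [0, 0, 0], "translation": [-15.2, 34.8, 0], "hand": 0.65},
])

```text
time_s: 13.58
eef_pos: [565.2, -28.9, 140.8]
ee_rot: [0.0, 0.048, 0.999, -0.0]
force: [1.1, -0.6, 0.6]
grip_width: 0.65
grip_force: 0.0
```

move_arm([
  {"turn": [0, 0, 0], "translation": [-15.2, 34.8, 0], "hand": 0.65},
  {"turn": [0, 0, 0], "translation": [-4.9, 12.2, 3], "hand": 0.65},
  {"turn": [0, 0, 0], "translation": [0, 0, 0], "hand": 0.65},
  {"turn": [0, 0, 0], "translation": [0, 0, 0], "hand": 0.65},
  {"turn": [0, 0, 0], "translation": [0, 0, 0], "hand": 0.65},
])

```text
time_s: 14.0
eef_pos: [588.6, 12.9, 137.7]
ee_rot: [-0.0, 0.048, 0.999, -0.0]
force: [1.1, 0.2, 0.2]
grip_width: 0.651
grip_force: 0.0
```

```bash
python3 - <<'E'
from h import *
np.set_printoptions(precision=2,suppress=True)
s=sense();print(s['eef_pos'],s['force'],s['grip_width'])
c=shot('wrist','w11');P=cloud(c)
T=Rq(s['ee_rot']).inv().apply((P-np.array(s['eef_pos'])).reshape(-1,3))
for lo,hi in((10,50),(-50,-10)):
    m=(T[:,1]>lo)&(T[:,1]<hi)&(abs(T[:,0])<25)&(T[:,2]<35)&(T[:,2]>-20);q=T[m];print(np.percentile(q,[0,5,50,95,100],axis=0) if len(q) else 0)
def rect(lo,hi,cond,rad=60,c0=(580,15)):
    g=c['image'].astype(int); m=(np.hypot(P[...,0]-c0[0],P[...,1]-c0[1])<rad)&(P[...,2]>lo)&(P[...,2]<hi)&cond(g)
    q=P[m];print(lo,hi,len(q),cv2.minAreaRect(q[:,:2].astype(np.float32)),np.median(q[:,2]))
rect(35.5,44,lambda g:g.max(2)>-1)
rect(26.5,33,lambda g:(g[...,2]-g[...,0]>60)&(g[...,1]-g[...,0]>30))
rect(20,26,lambda g:g.max(2)>-1,90)
cv2.imwrite('pics/w11c.png',cv2.resize(c['image'][60:260,190:450],None,fx=3,fy=3))
E
```

```text
[588.63  12.95 137.73] [1.08 0.24 0.2 ] 0.6511215032164304
[[-12.27  27.74 -19.99]
 [ -9.29  28.04 -18.45]
 [  6.25  28.4   -5.27]
 [ 10.56  39.98  11.66]
 [ 11.08  41.69  16.71]]
[[-12.2  -41.2  -19.98]
 [ -9.29 -39.49 -18.37]
 [  6.21 -27.58  -5.65]
 [ 10.56 -27.21  11.51]
 [ 11.35 -26.95  16.6 ]]
35.5 44 4661 ((595.7811279296875, 11.426807403564453), (46.919944763183594, 86.86814880371094), 85.29367065429688) 39.00506560067265
26.5 33 4178 ((577.4166259765625, 14.035459518432617), (52.16609191894531, 103.86786651611328), 83.3102798461914) 29.058957140261327
20 26 6488 ((580.2734375, 14.703170776367188), (78.0248794555664, 177.65499877929688), 84.30789184570312) 23.041274727801763
```

View pics/w11c.png

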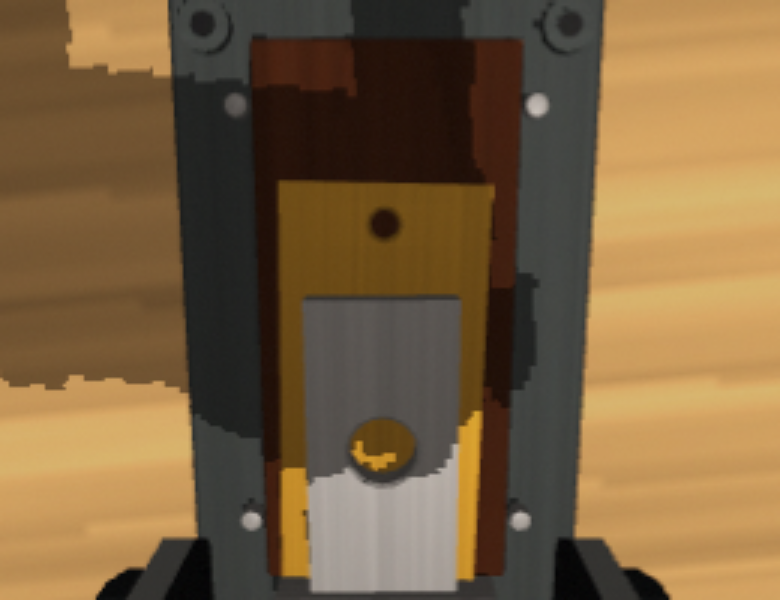

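The view shows the template's hole at (382,450) and the plate and board edges, all straight and between the pads. I'll grip the template.

move_arm([
  {"turn": [0, 0, 0], "translation": [-1.5, 0, 25], "hand": 0.6},
  {"turn": [0, 0, 0], "translation": [0, 0, 25], "hand": 0.6},
  {"turn": [0, 0, 0], "translation": [0, 0, 20], "hand": 0.6},
  {"turn": [0, 0, 0], "translation": [0, 0, 12], "hand": 0.6},
  {"turn": [0, 0, 0], "translation": [0, 0, 6], "hand": 0.6},
  {"turn": [0, 0, 0], "translation": [0, 0, 0], "hand": 0.6},
  {"turn": [0, 0, 0], "translation": [0, 0, 0], "hand": 0.2},
  {"turn": [0, 0, 0], "translation": [0, 0, 0], "hand": 0.2},
  {"turn": [0, 0, 0], "translation": [0, 0, 0], "hand": 0.2},
  {"turn": [0, 0, 0], "translation": [0, 0, 0], "hand": 0.2},
], grip_force=60)

```text
time_s: 14.88
eef_pos: [591.3, 13.7, 51.4]
ee_rot: [0.001, 0.048, 0.999, -0.0]
force: [-0.9, -1.0, 6.3]
grip_width: 0.42
grip_force: 61.0
```

move_arm([
  {"turn": [0, 0, 0], "translation": [0, 0, 0], "hand": 0.2},
  {"turn": [0, 0, 0], "translation": [0, 0, -2], "hand": 0.2},
  {"turn": [0, 0, 0], "translation": [0, 0, -4], "hand": 0.2},
  {"turn": [0, 0, 0], "translation": [0, 0, -10], "hand": 0.2},
  {"turn": [0, 0, 0], "translation": [0, 0, -20], "hand": 0.2},
  {"turn": [0, 0, 0], "translation": [0, 0, -20], "hand": 0.2},
  {"turn": [0, 0, 0], "translation": [0, 0, -14], "hand": 0.2},
  {"turn": [0, 0, 0], "translation": [0, 0, 0], "hand": 0.2},
  {"turn": [0, 0, 0], "translation": [0, 0, 0], "hand": 0.2},
])

```text
time_s: 15.63
eef_pos: [590.7, 14.0, 120.4]
ee_rot: [0.001, 0.048, 0.999, -0.0]
force: [-0.2, 0.6, -3.9]
grip_width: 0.423
grip_force: 60.5
```

```bash
python3 - <<'E'
from h import *
np.set_printoptions(precision=2,suppress=True)
s=sense();print(s['eef_pos'],s['force'],s['grip_width'],s['joints'])
c=shot('wrist','w12');P=cloud(c)
cv2.imwrite('pics/w12c.png',cv2.resize(c['image'][120:320,190:450],None,fx=3,fy=3))
T=Rq(s['ee_rot']).inv().apply((P-np.array(s['eef_pos'])).reshape(-1,3))
m=(abs(T[:,1])<16)&(T[:,0]>12)&(T[:,0]<45)&(T[:,2]<30)&(T[:,2]>-5);q=T[m]
X=np.c_[q[:,:2],np.ones(len(q))];print(len(q),np.linalg.lstsq(X,q[:,2],rcond=None)[0],q.max(0))
E
```

```text
[590.69  14.   120.44] [-0.18  0.57 -3.89] 0.4233281465208107 [-0.17  0.58  1.45  0.    1.11 -1.65]
4135 [ 0.06  0.   11.06] [38.55 15.99 23.44]
```

View pics/w12c.png

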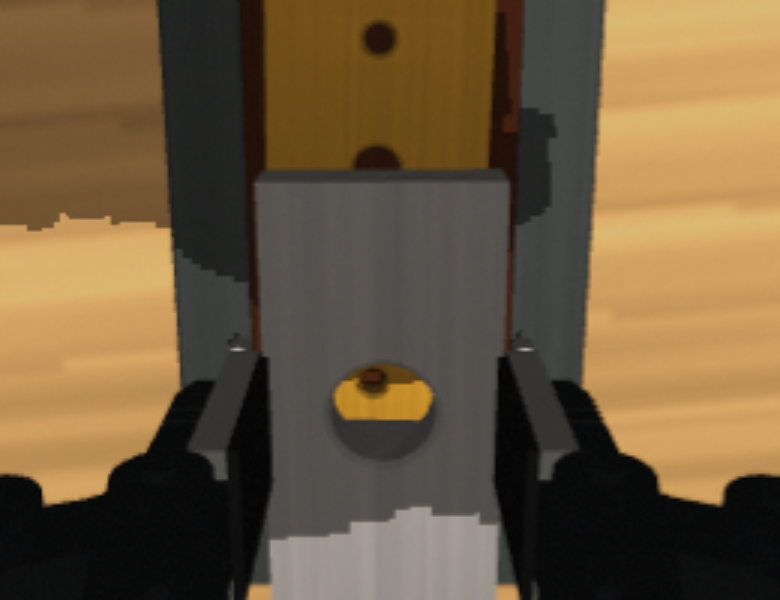

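The template is held nearly level, with its hole at crop (383,410) and the peg still to come. Next I'll measure the hole against the TCP and check for tilt.

```bash
python3 - <<'E'
from h import *
np.set_printoptions(precision=3,suppress=True)
c=load('w12');P=cloud(c);s=sense();R=Rq(s['ee_rot']);e=np.array(s['eef_pos'])
T=R.inv().apply((P-e).reshape(-1,3))
m=(abs(T[:,1])<15)&(T[:,0]>12)&(T[:,0]<35)&(abs(T[:,2]-11.5)<3);q=T[m]
X=np.c_[q[:,:2],np.ones(len(q))];print(len(q),np.linalg.lstsq(X,q[:,2],rcond=None)[0])
h=onz(c,np.array((383,411))/3+[190,120],109.0)[0];e2=onz(c,np.array([(258,182),(507,182)])/3+[190,120],109.0)
print('hole rel tool',R.inv().apply(h-e),'edge',R.inv().apply(e2-e))
h=c;c3=load('w3');p=np.array([613.3,-207.5]);print(R.inv().apply(h['t']*0))
tgt=[613.3,-207.5,70]
plan([((614,-208,70),R,1)])
E
```

```text
3133 [-0.001 -0.001 11.396]
hole rel tool [ 0.807  0.49  10.421] edge [[ 37.654 -17.986  10.45 ]
 [ 37.664  18.774  10.452]]
[0. 0. 0.]
[0.0, 0.0, 0.0] [-7.5, -36.5, 8.2]
[0.0, 0.0, 0.0] [-7.5, -36.5, 8.2]
[0.0, 0.0, 0.0] [-7.5, -36.5, 8.2]
[0.0, 0.0, 0.0] [-7.5, -36.5, 8.2]
[0.0, 0.0, 0.0] [-7.5, -36.5, 8.2]
[0.0, 0.0, 0.0] [-7.5, -36.5, 8.2]
--
```

move_arm([
  {"turn": [0, 0, 0], "translation": [0, -20, 0], "hand": 0.2},
  {"turn": [0, 0, 0], "translation": [-7, -31, 0], "hand": 0.2},
  {"turn": [0, 0, 0], "translation": [-10, -36, 0], "hand": 0.2},
  {"turn": [0, 0, 0], "translation": [-11, -34, 0], "hand": 0.2},
  {"turn": [0, 0, 0], "translation": [-10, -30, 0], "hand": 0.2},
  {"turn": [0, 0, 0], "translation": [0, 0, 0], "hand": 0.2},
  {"turn": [0, 0, 0], "translation": [0, 0, 0], "hand": 0.2},
  {"turn": [0, 0, 0], "translation": [0, 0, 0], "hand": 0.2},
])

```text
time_s: 16.35
eef_pos: [613.4, -139.3, 118.7]
ee_rot: [-0.001, 0.048, 0.999, 0.001]
force: [-0.4, -0.1, -2.3]
grip_width: 0.422
grip_force: 60.7
```

```bash
python3 - <<'E'
from h import *
np.set_printoptions(precision=2,suppress=True)
s=sense();print(s['eef_pos'],s['force'],s['grip_width'])
c=shot('wrist','w13');P=cloud(c);g=c['image'].astype(int)
D=np.hypot(P[...,0]-613,P[...,1]+207)
q=P[(D<70)&(P[...,2]>4)&(P[...,2]<10)&(g.min(2)>90)];print(len(q),cv2.minAreaRect(q[:,:2].astype(np.float32)))
for lo,hi in((10,18),(18,26),(26,31),(31,40)):
    q=P[(D<20)&(P[...,2]>lo)&(P[...,2]<hi)];print(lo,len(q),len(q) and (np.median(q,0),q.min(0),q.max(0)))
u,v=proj(c,[613.3,-207.5,20])[0].astype(int);print(u,v)
u0,v0=max(0,u-50),max(0,v-40);print(u0,v0);cv2.imwrite('pics/w13c.png',cv2.resize(c['image'][v0:v0+80,u0:u0+100],None,fx=6,fy=6,interpolation=cv2.INTER_CUBIC))
E
```

```text
[ 613.41 -139.32  118.68] [-0.36 -0.08 -2.35] 0.4223575404740844
8645 ((613.845947265625, -207.62789916992188), (95.72534942626953, 69.86205291748047), 15.882189750671387)
10 49 (array([ 611.1 , -204.09,   14.26]), array([ 609.06, -210.82,   10.39]), array([ 616.43, -202.8 ,   17.77]))
18 52 (array([ 610.64, -204.36,   22.23]), array([ 608.95, -210.79,   18.22]), array([ 617.06, -202.97,   25.77]))
26 38 (array([ 611.11, -204.15,   28.76]), array([ 609.36, -210.73,   26.28]), array([ 616.26, -203.14,   30.98]))
31 113 (array([ 612.7 , -206.66,   34.49]), array([ 609.38, -210.85,   31.1 ]), array([ 618.03, -203.21,   36.21]))
226 216
176 176
```

View pics/w13c.png

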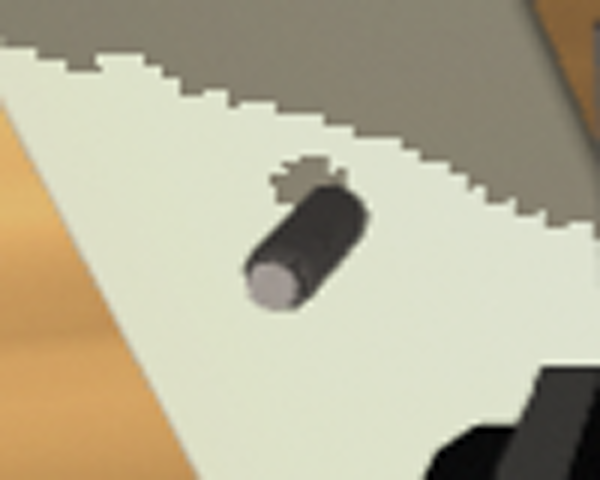

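The crop shows the peg tip at (274,285), and the plate fit puts it at (613.8,-207.6). I'll move over the peg.

move_arm([
  {"turn": [0, 0, 0], "translation": [-2.6, -22.4, 5], "hand": 0.2},
  {"turn": [0, 0, 0], "translation": [-3, -28, 15], "hand": 0.2},
  {"turn": [0, 0, 0], "translation": [-2, -18, 18], "hand": 0.2},
  {"turn": [0, 0, 0], "translation": [0, 0, 10], "hand": 0.2},
  {"turn": [0, 0, 0], "translation": [0, 0, 0], "hand": 0.2},
  {"turn": [0, 0, 0], "translation": [0, 0, 0], "hand": 0.2},
  {"turn": [0, 0, 0], "translation": [0, 0, 0], "hand": 0.2},
])

```text
time_s: 16.98
eef_pos: [615.5, -207.5, 72.9]
ee_rot: [0.001, 0.047, 0.999, -0.0]
force: [0.3, -0.3, -2.9]
grip_width: 0.425
grip_force: 60.8
```

```bash
python3 - <<'E'
from h import *
np.set_printoptions(precision=2,suppress=True)
s=sense();print(s['eef_pos'],s['force'],s['grip_width'])
print(onz(load('w13'),[[221.9,223.7]],36))
plan([((614.4,-208.1,50),Rq(s['ee_rot']),1)])
c=shot('wrist','w14');cv2.imwrite('pics/w14c.png',cv2.resize(c['image'][120:320,190:450],None,fx=3,fy=3))
E
```

```text
[ 615.54 -207.45   72.88] [ 0.32 -0.26 -2.89] 0.42513872524612556
[[ 613.85 -206.53   36.  ]]
[0.0, 0.0, 0.0] [1.1, -0.7, 22.9]
--
```

View pics/w14c.png

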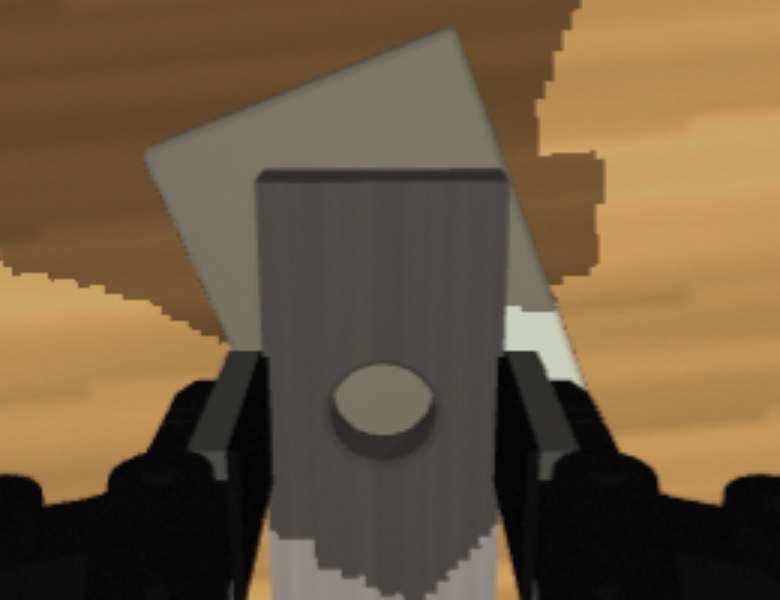

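The template is over the base plate. The peg can't be seen through the hole from this slant, so I'll lower it gently and watch the force.

move_arm([
  {"turn": [0, 0, 0], "translation": [1.1, -0.4, 8], "hand": 0.2},
  {"turn": [0, 0, 0], "translation": [0, 0, 5], "hand": 0.2},
  {"turn": [0, 0, 0], "translation": [0, 0, 4], "hand": 0.2},
  {"turn": [0, 0, 0], "translation": [0, 0, 4], "hand": 0.2},
  {"turn": [0, 0, 0], "translation": [0, 0, 4], "hand": 0.2},
  {"turn": [0, 0, 0], "translation": [0, 0, 0], "hand": 0.2},
  {"turn": [0, 0, 0], "translation": [0, 0, 0], "hand": 0.2},
])

```text
time_s: 17.62
eef_pos: [613.8, -209.1, 46.6]
ee_rot: [-0.0, 0.048, 0.999, 0.0]
force: [1.3, 0.5, -1.4]
grip_width: 0.422
grip_force: 60.8
```

move_arm([
  {"turn": [0, 0, 0], "translation": [0, 0.8, 4], "hand": 0.2},
  {"turn": [0, 0, 0], "translation": [0, 0, 4], "hand": 0.2},
  {"turn": [0, 0, 0], "translation": [0, 0, 4], "hand": 0.2},
  {"turn": [0, 0, 0], "translation": [0, 0, 3], "hand": 0.2},
  {"turn": [0, 0, 0], "translation": [0, 0, 1], "hand": 0.2},
  {"turn": [0, 0, 0], "translation": [0, 0, 0], "hand": 0.2},
  {"turn": [0, 0, 0], "translation": [0, 0, 0], "hand": 0.2},
])

```text
time_s: 18.2
eef_pos: [614.0, -208.3, 30.9]
ee_rot: [0.0, 0.048, 0.999, -0.0]
force: [0.3, -0.1, -2.3]
grip_width: 0.421
grip_force: 60.8
```

Almost down: lower 1.3 mm more, release, rise, and head over the plate.

move_arm([
  {"turn": [0, 0, 0], "translation": [0, 0, 0.7], "hand": 0.2},
  {"turn": [0, 0, 0], "translation": [0, 0, 0.6], "hand": 0.2},
  {"turn": [0, 0, 0], "translation": [0, 0, 0], "hand": 0.2},
  {"turn": [0, 0, 0], "translation": [0, 0, 0], "hand": 0.65},
  {"turn": [0, 0, 0], "translation": [0, 0, 0], "hand": 0.65},
  {"turn": [0, 0, 0], "translation": [0, 0, 0], "hand": 0.65},
  {"turn": [0, 0, 0], "translation": [0, 0, -15], "hand": 0.65},
  {"turn": [0, 0, 0], "translation": [0, 0, -30], "hand": 0.65},
  {"turn": [0, 0, 0], "translation": [0, 0, -40], "hand": 0.65},
  {"turn": [0, 0, 0], "translation": [0, 0, -25], "hand": 0.65},
])

```text
time_s: 19.03
eef_pos: [614.6, -208.7, 143.5]
ee_rot: [0.002, 0.048, 0.999, -0.001]
force: [0.4, 0.2, 1.9]
grip_width: 0.652
grip_force: 0.0
```

move_arm([
  {"turn": [0, 0, 0], "translation": [0, 0, 0], "hand": 0.75},
])

```text
time_s: 19.12
eef_pos: [616.1, -209.4, 146.3]
ee_rot: [0.005, 0.048, 0.999, -0.002]
force: [1.5, -1.2, 0.2]
grip_width: 0.743
grip_force: 0.0
```

```bash
python3 - <<'E'
from h import *
np.set_printoptions(precision=2,suppress=True)
s=sense();print(s['eef_pos'],s['force'])
c=shot('wrist','w15');P=cloud(c)
q=P[(np.hypot(P[...,0]-613,P[...,1]+207)<30)&(P[...,2]>13)&(P[...,2]<24)];print(len(q),np.percentile(q[:,2],[2,50,98]),cv2.minAreaRect(q[:,:2].astype(np.float32)))
c=load('w11');o=np.array([190,60])
for n,uv,z in [('plate near',[(279,182),(494,185)],30),('board near',[(250,40),(522,40)],24),('plate far',[(284,577),(472,579)],30)]:
    p=onz(c,np.array(uv)/3+o,z);print(n,p.ravel(),np.degrees(np.arctan2(*(p[1]-p[0])[[1,0]])))
plan([((577.8,13.6,140),np.radians(174.5),1)])
E
```

```text
[ 616.09 -209.36  146.34] [ 1.48 -1.21  0.25]
2629 [15.48 16.99 18.44] ((612.9190673828125, -207.621826171875), (38.07884216308594, 59.58753967285156), 84.74933624267578)
plate near [523.47  -5.42  30.   529.18  46.22  30.  ] 83.69023869081818
board near [490.08  -8.89  24.   496.35  55.81  24.  ] 84.4620945833204
plate far [626.26 -17.    30.   631.73  33.55  30.  ] 83.81876483509488
[-0.0004, 0.001, 0.0001] [9.7, 36.3, 0.4]
[-0.0004, 0.001, 0.0001] [9.7, 36.3, 0.4]
[-0.0004, 0.001, 0.0001] [9.7, 36.3, 0.4]
[-0.0004, 0.001, 0.0001] [9.7, 36.3, 0.4]
[-0.0004, 0.001, 0.0001] [9.7, 36.3, 0.5]
[-0.0004, 0.001, 0.0001] [9.7, 36.3, 0.5]
--
```

move_arm([
  {"turn": [0, 0, 0.009], "translation": [6.8, 24.6, 0], "hand": 0.8},
  {"turn": [0, 0, 0], "translation": [9.8, 36.4, 0], "hand": 0.8},
  {"turn": [0, 0, 0], "translation": [9.8, 36.4, 0], "hand": 0.8},
  {"turn": [0, 0, 0], "translation": [9.8, 36.4, 0], "hand": 0.8},
  {"turn": [0, 0, 0], "translation": [9.8, 36.4, 0], "hand": 0.8},
  {"turn": [0, 0, 0], "translation": [9.8, 36.4, 0], "hand": 0.8},
  {"turn": [0, 0, 0], "translation": [3, 12, 0], "hand": 0.8},
  {"turn": [0, 0, 0], "translation": [0, 0, 0], "hand": 0.8},
  {"turn": [0, 0, 0], "translation": [0, 0, 0], "hand": 0.8},
  {"turn": [0, 0, 0], "translation": [0, 0, 0], "hand": 0.8},
])

```text
time_s: 20.0
eef_pos: [578.2, 14.1, 139.1]
ee_rot: [-0.0, 0.053, 0.999, -0.0]
force: [-0.5, -0.6, 0.3]
grip_width: 0.798
grip_force: 0.0
```

```bash
python3 - <<'E'
from h import *
np.set_printoptions(precision=2,suppress=True)
s=sense();print(s['eef_pos'],s['force'],s['grip_width'])
plan([((578.4,13.8,42),np.radians(174.0),5)])
c=shot('wrist','w16');P=cloud(c);g=c['image'].astype(int)
T=Rq(s['ee_rot']).inv().apply((P-np.array(s['eef_pos'])).reshape(-1,3))
for a,b in((25,50),(-50,-25)):
    m=(T[:,1]>a)&(T[:,1]<b)&(abs(T[:,0])<14)&(T[:,2]<35)&(T[:,2]>-20);q=T[m];print(np.percentile(q,[0,5,50,95,100],axis=0))
q=P[(np.hypot(P[...,0]-578,P[...,1]-14)<65)&(P[...,2]>26)&(P[...,2]<33)&(g[...,2]-g[...,0]>50)];print(len(q),cv2.minAreaRect(q[:,:2].astype(np.float32)))
E
```

```text
[578.24  14.05 139.1 ] [-0.47 -0.64  0.26] 0.7980772642042757
[-0.0001, -0.0001, -0.0002] [-0.0, -0.0, 19.4]
[-0.0001, -0.0001, -0.0002] [-0.0, -0.0, 19.4]
[-0.0001, -0.0001, -0.0002] [-0.0, -0.0, 19.4]
[-0.0001, -0.0001, -0.0002] [-0.0, -0.0, 19.4]
[-0.0001, -0.0001, -0.0002] [-0.0, -0.0, 19.4]
--
[[-12.13  33.76 -20.  ]
 [ -9.4   34.16 -18.61]
 [  6.06  34.78  -6.99]
 [ 10.53  46.45   8.66]
 [ 11.08  48.12  13.46]]
[[-12.12 -47.7  -20.  ]
 [ -9.37 -45.97 -18.46]
 [  6.03 -33.99  -7.07]
 [ 10.51 -33.59   8.35]
 [ 11.1  -33.38  13.44]]
8269 ((577.6666259765625, 13.941566467285156), (52.25062561035156, 104.53575897216797), 83.39227294921875)
```

move_arm([
  {"turn": [0, 0, 0.008], "translation": [0, 0, 25], "hand": 0.75},
  {"turn": [0, 0, 0], "translation": [0, 0, 25], "hand": 0.75},
  {"turn": [0, 0, 0], "translation": [0, 0, 25], "hand": 0.75},
  {"turn": [0, 0, 0], "translation": [0, 0, 14], "hand": 0.75},
  {"turn": [0, 0, 0], "translation": [0, 0, 7], "hand": 0.75},
  {"turn": [0, 0, 0], "translation": [0, 0, 0], "hand": 0.75},
  {"turn": [0, 0, 0], "translation": [0, 0, 0], "hand": 0.3},
  {"turn": [0, 0, 0], "translation": [0, 0, 0], "hand": 0.3},
  {"turn": [0, 0, 0], "translation": [0, 0, 0], "hand": 0.3},
  {"turn": [0, 0, 0], "translation": [0, 0, 0], "hand": 0.3},
], grip_force=60)

```text
time_s: 20.88
eef_pos: [578.8, 14.7, 45.1]
ee_rot: [0.001, 0.056, 0.998, -0.0]
force: [-2.1, -2.7, 6.7]
grip_width: 0.561
grip_force: 61.4
```

move_arm([
  {"turn": [0, 0, 0], "translation": [0, 0, 0], "hand": 0.3},
  {"turn": [0, 0, 0], "translation": [0, 0, -2], "hand": 0.3},
  {"turn": [0, 0, 0], "translation": [0, 0, -4], "hand": 0.3},
  {"turn": [0, 0, 0], "translation": [0, 0, -10], "hand": 0.3},
  {"turn": [0, 0, 0], "translation": [0, 0, -20], "hand": 0.3},
  {"turn": [0, 0, 0], "translation": [0, 0, -20], "hand": 0.3},
  {"turn": [0, 0, 0], "translation": [0, 0, -14], "hand": 0.3},
  {"turn": [0, 0, 0], "translation": [0, 0, 0], "hand": 0.3},
  {"turn": [0, 0, 0], "translation": [0, 0, 0], "hand": 0.3},
])

```text
time_s: 21.63
eef_pos: [578.3, 15.3, 114.2]
ee_rot: [0.001, 0.056, 0.998, -0.0]
force: [-0.6, -1.0, -3.4]
grip_width: 0.552
grip_force: 62.3
```

```bash
python3 - <<'E'
from h import *
np.set_printoptions(precision=3,suppress=True)
s=sense();print(s['eef_pos'],s['force'],s['grip_width'],s['joints'])
c=shot('wrist','w17');P=cloud(c);g=c['image'].astype(int)
T=Rq(s['ee_rot']).inv().apply((P-np.array(s['eef_pos'])).reshape(-1,3)).reshape(P.shape)
m=(abs(T[...,1])<30)&(T[...,0]>14)&(T[...,0]<60)&(abs(T[...,2]-13)<8)&(g[...,2]-g[...,0]>25);q=T[m]
X=np.c_[q[:,:2],np.ones(len(q))];print(len(q),np.linalg.lstsq(X,q[:,2],rcond=None)[0],q.min(0),q.max(0))
e=m&(T[...,0]<25);print('y span',T[e][:,1].min(),T[e][:,1].max())
E
```

```text
[578.272  15.297 114.206] [-0.586 -0.972 -3.434] 0.5515995638178454 [-0.176  0.563  1.499  0.     1.078 -1.634]
9014 [ 0.005 -0.001 16.258] [ 14.025 -25.82   14.128] [53.139 26.545 20.994]
y span -25.819739807704494 26.545386571537097
```

The plate is level, but only about 2 mm of the pads engage. I'll set it back down and grip it lower.

move_arm([
  {"turn": [0, 0, 0], "translation": [0, 0, 20], "hand": 0.3},
  {"turn": [0, 0, 0], "translation": [0, 0, 20], "hand": 0.3},
  {"turn": [0, 0, 0], "translation": [0, 0, 15], "hand": 0.3},
  {"turn": [0, 0, 0], "translation": [0, 0, 8], "hand": 0.3},
  {"turn": [0, 0, 0], "translation": [0, 0, 4], "hand": 0.3},
  {"turn": [0, 0, 0], "translation": [0, 0, 1.5], "hand": 0.3},
  {"turn": [0, 0, 0], "translation": [0, 0, 0], "hand": 0.3},
  {"turn": [0, 0, 0], "translation": [0, 0, 0], "hand": 0.3},
])

```text
time_s: 22.35
eef_pos: [578.2, 15.2, 45.3]
ee_rot: [0.0, 0.056, 0.998, -0.0]
force: [-0.1, 0.9, -2.4]
grip_width: 0.551
grip_force: 62.9
```

move_arm([
  {"turn": [0, 0, 0], "translation": [0, 0, 0], "hand": 0.7},
  {"turn": [0, 0, 0], "translation": [0, 0, 0], "hand": 0.7},
  {"turn": [0, 0, 0], "translation": [0, -0.8, 1], "hand": 0.7},
  {"turn": [0, 0, 0], "translation": [0, 0, 0], "hand": 0.7},
  {"turn": [0, 0, 0], "translation": [0, 0, 0], "hand": 0.7},
])

```text
time_s: 22.77
eef_pos: [578.1, 14.4, 44.2]
ee_rot: [0.0, 0.056, 0.998, -0.0]
force: [0.7, 0.2, -0.1]
grip_width: 0.699
grip_force: 0.0
```

move_arm([
  {"turn": [0, 0, 0], "translation": [0, 0, 1.5], "hand": 0.7},
  {"turn": [0, 0, 0], "translation": [0, 0, 1], "hand": 0.7},
  {"turn": [0, 0, 0], "translation": [0, 0, 0], "hand": 0.3},
  {"turn": [0, 0, 0], "translation": [0, 0, 0], "hand": 0.3},
  {"turn": [0, 0, 0], "translation": [0, 0, 0], "hand": 0.3},
  {"turn": [0, 0, 0], "translation": [0, 0, 0], "hand": 0.3},
  {"turn": [0, 0, 0], "translation": [0, 0, 0], "hand": 0.3},
  {"turn": [0, 0, 0], "translation": [0, 0, 0], "hand": 0.3},
])

```text
time_s: 23.43
eef_pos: [578.1, 14.5, 41.9]
ee_rot: [0.0, 0.056, 0.998, -0.0]
force: [-1.2, 0.8, 6.0]
grip_width: 0.583
grip_force: 62.3
```

move_arm([
  {"turn": [0, 0, 0], "translation": [0, 0, -2], "hand": 0.3},
  {"turn": [0, 0, 0], "translation": [0, 0, -4], "hand": 0.3},
  {"turn": [0, 0, 0], "translation": [0, 0, -10], "hand": 0.3},
  {"turn": [0, 0, 0], "translation": [0, 0, -20], "hand": 0.3},
  {"turn": [0, 0, 0], "translation": [0, 0, -20], "hand": 0.3},
  {"turn": [0, 0, 0], "translation": [0, 0, -20], "hand": 0.3},
  {"turn": [0, 0, 0], "translation": [0, 0, 0], "hand": 0.3},
  {"turn": [0, 0, 0], "translation": [0, 0, 0], "hand": 0.3},
])

```text
time_s: 24.1
eef_pos: [578.3, 14.4, 118.3]
ee_rot: [0.001, 0.056, 0.998, -0.0]
force: [0.2, -0.3, -2.9]
grip_width: 0.58
grip_force: 62.9
```

```bash
python3 - <<'E'
from h import *
np.set_printoptions(precision=3,suppress=True)
s=sense();print(s['eef_pos'],s['force'],s['grip_width'],s['joints'])
c=shot('wrist','w18');P=cloud(c);g=c['image'].astype(int);R=Rq(s['ee_rot']);e=np.array(s['eef_pos'])
T=R.inv().apply((P-e).reshape(-1,3)).reshape(P.shape)
m=(abs(T[...,1])<30)&(T[...,0]>14)&(T[...,0]<60)&(abs(T[...,2]-13)<8)&(g[...,2]-g[...,0]>25);q=T[m]
X=np.c_[q[:,:2],np.ones(len(q))];print(len(q),np.linalg.lstsq(X,q[:,2],rcond=None)[0],q.min(0),q.max(0))
r=cv2.minAreaRect(q[:,:2].astype(np.float32));print(r)
plan([((578,60,130),R,1),((410.5,379,80),np.radians(181.5),1)])
E
```

```text
[578.292  14.394 118.344] [ 0.223 -0.3   -2.913] 0.5800789986434084 [-0.178  0.558  1.496  0.     1.086 -1.636]
9352 [ 0.003  0.001 12.942] [ 14.004 -25.833  10.552] [52.864 26.741 19.926]
((33.435142517089844, 0.4552593231201172), (52.574440002441406, 38.85971450805664), 89.99623107910156)
[0.0001, -0.0013, -0.0] [2.4, 22.6, -6.4]
[0.0001, -0.0013, -0.0] [2.4, 22.6, -6.5]
--
[-0.0, 0.0002, -0.0154] [22.5, 33.1, 5.5]
[-0.0, 0.0002, -0.0154] [22.0, 33.5, 5.5]
[-0.0, 0.0002, -0.0154] [21.5, 33.8, 5.5]
[-0.0, 0.0002, -0.0154] [20.9, 34.1, 5.5]
[-0.0, 0.0002, -0.0154] [20.4, 34.4, 5.5]
[-0.0, 0.0002, -0.0154] [19.9, 34.8, 5.5]
[-0.0, 0.0002, -0.0154] [19.3, 35.1, 5.5]
[-0.0, 0.0002, -0.0154] [18.8, 35.4, 5.5]
[-0.0, 0.0002, -0.0154] [18.2, 35.6, 5.6]
--
```

move_arm([
  {"turn": [0, 0, 0], "translation": [2.4, 18.2, -6.5], "hand": 0.3},
  {"turn": [0, 0, 0], "translation": [2.4, 27, -6.5], "hand": 0.3},
  {"turn": [0, 0, -0.0154], "translation": [22.5, 33.1, 5.5], "hand": 0.3},
  {"turn": [0, 0, -0.0154], "translation": [22, 33.5, 5.5], "hand": 0.3},
  {"turn": [0, 0, -0.0154], "translation": [21.5, 33.8, 5.5], "hand": 0.3},
  {"turn": [0, 0, -0.0154], "translation": [20.9, 34.1, 5.5], "hand": 0.3},
  {"turn": [0, 0, -0.0154], "translation": [20.4, 34.4, 5.5], "hand": 0.3},
  {"turn": [0, 0, -0.0154], "translation": [19.9, 34.8, 5.5], "hand": 0.3},
  {"turn": [0, 0, -0.0154], "translation": [19.3, 35.1, 5.5], "hand": 0.3},
  {"turn": [0, 0, -0.0154], "translation": [18.8, 35.4, 5.5], "hand": 0.3},
])

```text
time_s: 24.98
eef_pos: [427.5, 344.7, 84.9]
ee_rot: [-0.001, -0.005, 1.0, -0.001]
force: [0.6, -0.2, -2.2]
grip_width: 0.576
grip_force: 63.0
```

move_arm([
  {"turn": [0, 0, -0.0154], "translation": [12.2, 24, 5.5], "hand": 0.3},
  {"turn": [0, 0, 0], "translation": [6, 11.6, 3], "hand": 0.3},
  {"turn": [0, 0, 0], "translation": [0, 0, 0], "hand": 0.3},
  {"turn": [0, 0, 0], "translation": [0, 0, 0], "hand": 0.3},
  {"turn": [0, 0, 0], "translation": [0, 0, 0], "hand": 0.3},
  {"turn": [0, 0, 0], "translation": [0, 0, 0], "hand": 0.3},
])

```text
time_s: 25.48
eef_pos: [411.5, 377.7, 78.1]
ee_rot: [0.0, -0.012, 1.0, -0.0]
force: [0.7, 0.4, -2.2]
grip_width: 0.58
grip_force: 63.0
```

```bash
python3 - <<'E'
from h import *
np.set_printoptions(precision=3,suppress=True)
s=sense();print(s['eef_pos'],s['force'],s['grip_width'])
c=shot('wrist','w19');P=cloud(c);g=c['image'].astype(int);R=Rq(s['ee_rot']);e=np.array(s['eef_pos'])
x=R.as_matrix()[:,0];print('yaw',np.degrees(np.arctan2(x[1],x[0])))
m=(np.hypot(P[...,0]-410,P[...,1]-379)<110)&(P[...,2]>2)&(P[...,2]<9)&(g.max(2)<45)
m=cv2.morphologyEx(m.astype(np.uint8),cv2.MORPH_OPEN,np.ones((3,3)))>0
q=P[m];r=cv2.minAreaRect(q[:,:2].astype(np.float32));print(len(q),r,cv2.boxPoints(r))
plan([((410.6,378.9,23.5),np.radians(181.5),1)])
E
```

```text
[411.473 377.734  78.103] [ 0.713  0.423 -2.21 ] 0.5795011530582256
yaw -178.63086549571784
10745 ((410.077392578125, 379.59588623046875), (148.40650939941406, 99.04643249511719), 1.6419789791107178) [[334.486 426.973]
 [337.324 327.967]
 [485.669 332.219]
 [482.831 431.225]]
[-0.0, 0.0001, -0.0011] [0.4, 0.6, 27.3]
[-0.0, 0.0001, -0.0011] [0.4, 0.6, 27.3]
--
```

move_arm([
  {"turn": [0, 0, -0.004], "translation": [0.2, 1.3, 10], "hand": 0.3},
  {"turn": [0, 0, 0], "translation": [0, 0, 14], "hand": 0.3},
  {"turn": [0, 0, 0], "translation": [0, 0, 12], "hand": 0.3},
  {"turn": [0, 0, 0], "translation": [0, 0, 8], "hand": 0.3},
  {"turn": [0, 0, 0], "translation": [0, 0, 5], "hand": 0.3},
  {"turn": [0, 0, 0], "translation": [0, 0, 3], "hand": 0.3},
  {"turn": [0, 0, 0], "translation": [0, 0, 1.6], "hand": 0.3},
  {"turn": [0, 0, 0], "translation": [0, 0, 0], "hand": 0.3},
  {"turn": [0, 0, 0], "translation": [0, 0, 0], "hand": 0.3},
  {"turn": [0, 0, 0], "translation": [0, 0, 0], "hand": 0.3},
])

```text
time_s: 26.37
eef_pos: [410.6, 380.3, 25.0]
ee_rot: [0.0, -0.015, 1.0, 0.0]
force: [-1.1, 0.3, -3.7]
grip_width: 0.576
grip_force: 63.0
```

move_arm([
  {"turn": [0, 0, 0], "translation": [-0.5, -1, 0.8], "hand": 0.3},
  {"turn": [0, 0, 0], "translation": [0, 0, 0.7], "hand": 0.3},
  {"turn": [0, 0, 0], "translation": [0, 0, 0], "hand": 0.3},
  {"turn": [0, 0, 0], "translation": [0, 0, 0], "hand": 0.3},
])

```text
time_s: 26.7
eef_pos: [410.9, 379.1, 23.0]
ee_rot: [0.0, -0.015, 1.0, -0.0]
force: [1.0, 0.2, -3.5]
grip_width: 0.576
grip_force: 63.0
```

move_arm([
  {"turn": [0, 0, 0], "translation": [0, 0, 0.6], "hand": 0.3},
  {"turn": [0, 0, 0], "translation": [0, 0, 0], "hand": 0.3},
  {"turn": [0, 0, 0], "translation": [0, 0, 0], "hand": 0.3},
])

```text
time_s: 26.95
eef_pos: [411.0, 379.2, 23.0]
ee_rot: [0.0, -0.015, 1.0, 0.0]
force: [-3.1, -1.5, 5.3]
grip_width: 0.581
grip_force: 64.0
```

move_arm([
  {"turn": [0, 0, 0], "translation": [0, 0, 0], "hand": 0.75},
  {"turn": [0, 0, 0], "translation": [0, 0, 0], "hand": 0.75},
  {"turn": [0, 0, 0], "translation": [0, 0, 0], "hand": 0.75},
  {"turn": [0, 0, 0], "translation": [0, 0, -10], "hand": 0.75},
  {"turn": [0, 0, 0], "translation": [0, 0, -25], "hand": 0.75},
  {"turn": [0, 0, 0], "translation": [0, 0, -35], "hand": 1},
  {"turn": [0, 0, 0], "translation": [0, 0, -35], "hand": 1},
  {"turn": [0, 0, 0], "translation": [0, 0, -25], "hand": 1},
  {"turn": [0, 0, 0], "translation": [0, 0, 0], "hand": 1},
  {"turn": [0, 0, 0], "translation": [0, 0, 0], "hand": 1},
])

```text
time_s: 27.78
eef_pos: [411.3, 379.4, 154.1]
ee_rot: [0.001, -0.015, 1.0, 0.001]
force: [0.2, -0.9, -1.3]
grip_width: 0.998
grip_force: 0.0
```

```bash
python3 - <<'E'
from h import *
np.set_printoptions(precision=3,suppress=True)
s=sense();print(s['eef_pos'],s['force'],s['grip_width'])
c=shot('wrist','w20');P=cloud(c);g=c['image'].astype(int)
D=np.hypot(P[...,0]-410,P[...,1]-379)
q=P[(D<65)&(P[...,2]>7.5)&(P[...,2]<14)&(g[...,2]-g[...,0]>25)];print('plate',len(q),cv2.minAreaRect(q[:,:2].astype(np.float32)),np.percentile(q[:,2],[2,50,98]))
m=(D<110)&(P[...,2]>2)&(P[...,2]<7)&(g.max(2)<45)
m=cv2.morphologyEx(m.astype(np.uint8),cv2.MORPH_OPEN,np.ones((3,3)))>0
print('mat',cv2.minAreaRect(P[m][:,:2].astype(np.float32)))
plan([((562.5,16.5,135),np.radians(174.5),1)])
E
```

```text
[411.305 379.412 154.07 ] [ 0.232 -0.935 -1.296] 0.9976712151721041
plate 6447 ((410.1684875488281, 379.5874328613281), (103.84248352050781, 52.20166778564453), 1.6534053087234497) [ 8.613 10.003 11.387]
mat ((410.4588623046875, 379.5617980957031), (148.712890625, 99.20584106445312), 1.5945149660110474)
[0.0, 0.0, 0.0126] [-14.1, -36.7, 1.8]
[0.0, 0.0, 0.0126] [-14.5, -36.5, 1.8]
[0.0, 0.0, 0.0126] [-15.0, -36.3, 1.8]
[0.0, 0.0, 0.0126] [-15.5, -36.1, 1.8]
[0.0, 0.0, 0.0126] [-15.9, -35.9, 1.8]
[0.0, 0.0, 0.0126] [-16.4, -35.7, 1.8]
[0.0, 0.0, 0.0126] [-16.8, -35.5, 1.8]
[0.0, 0.0, 0.0126] [-17.3, -35.3, 1.8]
[0.0, 0.0, 0.0126] [-17.7, -35.1, 1.8]
[0.0, 0.0, 0.0126] [-18.1, -34.9, 1.8]
--
```

The plate lies within 0.3 mm of the mat's centre and 0.1° of square. The board is next.

move_arm([
  {"turn": [0, 0, 0.0126], "translation": [-14.1, -36.7, 1.8], "hand": 1},
  {"turn": [0, 0, 0.0126], "translation": [-14.5, -36.5, 1.8], "hand": 1},
  {"turn": [0, 0, 0.0126], "translation": [-15, -36.3, 1.8], "hand": 1},
  {"turn": [0, 0, 0.0126], "translation": [-15.5, -36.1, 1.8], "hand": 1},
  {"turn": [0, 0, 0.0126], "translation": [-15.9, -35.9, 1.8], "hand": 1},
  {"turn": [0, 0, 0.0126], "translation": [-16.4, -35.7, 1.8], "hand": 1},
  {"turn": [0, 0, 0.0126], "translation": [-16.8, -35.5, 1.8], "hand": 1},
  {"turn": [0, 0, 0.0126], "translation": [-17.3, -35.3, 1.8], "hand": 1},
  {"turn": [0, 0, 0.0126], "translation": [-17.7, -35.1, 1.8], "hand": 1},
  {"turn": [0, 0, 0.0126], "translation": [-18.1, -34.9, 1.8], "hand": 1},
])

```text
time_s: 28.67
eef_pos: [562.4, 14.8, 132.9]
ee_rot: [-0.001, 0.049, 0.999, 0.0]
force: [0.9, -0.6, 0.6]
grip_width: 0.998
grip_force: 0.0
```

move_arm([
  {"turn": [0, 0, 0], "translation": [0, 0, 0], "hand": 1},
  {"turn": [0, 0, 0], "translation": [0, 0, 0], "hand": 1},
  {"turn": [0, 0, 0], "translation": [0, 0, 0], "hand": 1},
  {"turn": [0, 0, 0], "translation": [0, 0, 0], "hand": 1},
])

```text
time_s: 29.0
eef_pos: [561.9, 17.9, 133.8]
ee_rot: [-0.001, 0.047, 0.999, 0.0]
force: [0.6, -1.1, 0.4]
grip_width: 0.996
grip_force: 0.0
```

```bash
python3 - <<'E'
from h import *
np.set_printoptions(precision=2,suppress=True)
s=sense();print(s['eef_pos'],s['force'],s['grip_width'])
c=shot('wrist','w21');P=cloud(c);g=c['image'].astype(int)
m=(np.hypot(P[...,0]-562,P[...,1]-16)<85)&(P[...,2]>19.5)&(P[...,2]<26)&(g[...,2]-g[...,1]>10)
n,l,st,_=cv2.connectedComponentsWithStats(cv2.morphologyEx(m.astype(np.uint8),cv2.MORPH_OPEN,np.ones((3,3))));q=P[l==1+np.argmax(st[1:,4])]
print('board',len(q),cv2.minAreaRect(q[:,:2].astype(np.float32)),np.median(q[:,2]))
cv2.imwrite('pics/w21c.png',cv2.resize(c['image'][20:400,120:520],None,fx=1.5,fy=1.5))
plan([((562.5,16.5,60),np.radians(174.5),1)])
E
```

```text
[561.95  17.9  133.83] [ 0.59 -1.14  0.39] 0.9958421950041539
board 14257 ((562.8552856445312, 16.61427116394043), (65.90304565429688, 140.86187744140625), 84.41638946533203) 23.014753767459847
[0.0001, -0.0005, 0.0008] [-0.3, -0.7, 37.0]
[0.0001, -0.0005, 0.0008] [-0.3, -0.7, 37.0]
--
```

View pics/w21c.png

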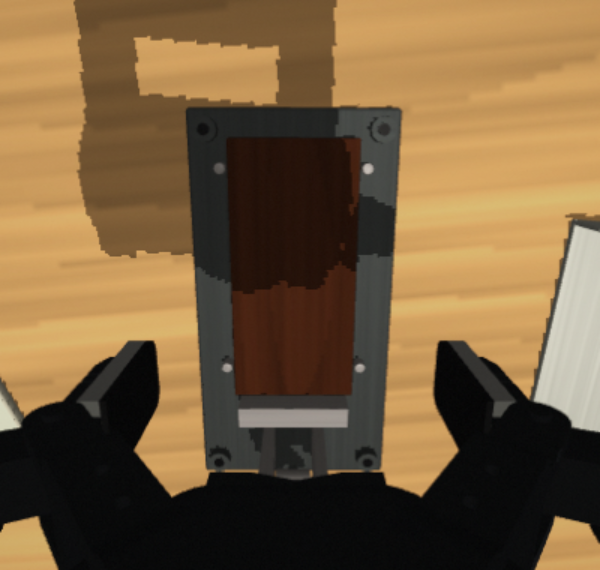

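The view shows the bare board centred between the pads, clear of the pins and the stop. I'll grip it.

move_arm([
  {"turn": [0, 0, 0.004], "translation": [-1.7, -1.6, 30], "hand": 1},
  {"turn": [0, 0, 0], "translation": [0, 0, 30], "hand": 1},
  {"turn": [0, 0, 0], "translation": [0, 0, 25], "hand": 1},
  {"turn": [0, 0, 0], "translation": [0, 0, 14], "hand": 1},
  {"turn": [0, 0, 0], "translation": [0, 0, 6.3], "hand": 0.95},
  {"turn": [0, 0, 0], "translation": [0, 0, 0], "hand": 0.95},
  {"turn": [0, 0, 0], "translation": [0, 0, 0], "hand": 0.5},
  {"turn": [0, 0, 0], "translation": [0, 0, 0], "hand": 0.5},
  {"turn": [0, 0, 0], "translation": [0, 0, 0], "hand": 0.5},
  {"turn": [0, 0, 0], "translation": [0, 0, 0], "hand": 0.5},
], grip_force=50)

```text
time_s: 29.88
eef_pos: [565.0, 15.1, 30.8]
ee_rot: [0.001, 0.05, 0.999, -0.0]
force: [-1.9, 1.4, 7.4]
grip_width: 0.751
grip_force: 55.8
```

move_arm([
  {"turn": [0, 0, 0], "translation": [0, 0, 0], "hand": 0.5},
  {"turn": [0, 0, 0], "translation": [0, 0, -2], "hand": 0.5},
  {"turn": [0, 0, 0], "translation": [0, 0, -4], "hand": 0.5},
  {"turn": [0, 0, 0], "translation": [0, 0, -8], "hand": 0.5},
  {"turn": [0, 0, 0], "translation": [0, 0, -20], "hand": 0.5},
  {"turn": [0, 0, 0], "translation": [0, 0, -25], "hand": 0.5},
  {"turn": [0, 0, 0], "translation": [0, 0, -25], "hand": 0.5},
  {"turn": [0, 0, 0], "translation": [0, 0, -10], "hand": 0.5},
  {"turn": [0, 0, 0], "translation": [0, 0, 0], "hand": 0.5},
  {"turn": [0, 0, 0], "translation": [0, 0, 0], "hand": 0.5},
])

```text
time_s: 30.72
eef_pos: [563.9, 15.0, 122.7]
ee_rot: [-0.0, 0.05, 0.999, -0.0]
force: [-0.3, 0.1, -1.4]
grip_width: 0.75
grip_force: 55.4
```

```bash
python3 - <<'E'
from h import *
np.set_printoptions(precision=3,suppress=True)
s=sense();print(s['eef_pos'],s['force'],s['grip_width'])
c=shot('wrist','w22');P=cloud(c);g=c['image'].astype(int);R=Rq(s['ee_rot']);e=np.array(s['eef_pos'])
T=R.inv().apply((P-e).reshape(-1,3)).reshape(P.shape)
m=(abs(T[...,1])<38)&(T[...,0]>14)&(T[...,0]<80)&(abs(T[...,2]-6)<7)&(g[...,2]-g[...,1]>8);q=T[m]
X=np.c_[q[:,:2],np.ones(len(q))];print(len(q),np.linalg.lstsq(X,q[:,2],rcond=None)[0],q.min(0),q.max(0),cv2.minAreaRect(q[:,:2].astype(np.float32)))
# cradle refit
q=P[(np.hypot(P[...,0]-637,P[...,1]-201)<115)&(P[...,2]>1)&(P[...,2]<35)&(P[...,1]>120)];print(cv2.minAreaRect(q[:,:2].astype(np.float32)))
plan([((637.5,200.5,110),np.radians(170.4),1)])
E
```

```text
[563.922  14.974 122.749] [-0.318  0.114 -1.399] 0.7496942979357892
20868 [-0.003 -0.     7.827] [ 14.013 -33.076   5.3  ] [72.535 33.699 10.694] ((43.276084899902344, 0.3117103576660156), (58.52263259887695, 66.77201080322266), 0.004590831231325865)
((614.2139282226562, 217.74566650390625), (188.71865844726562, 142.94371032714844), 17.100839614868164)
[0.0, -0.0004, 0.0135] [-11.0, 38.4, 2.4]
[0.0, -0.0004, 0.0135] [-10.5, 38.5, 2.4]
[0.0, -0.0004, 0.0135] [-10.0, 38.7, 2.4]
[0.0, -0.0004, 0.0135] [-9.4, 38.8, 2.4]
[0.0, -0.0004, 0.0135] [-8.9, 38.9, 2.4]
--
```

move_arm([
  {"turn": [0, 0, 0], "translation": [2, 22, 0], "hand": 0.5},
  {"turn": [0, 0, 0.0135], "translation": [0, 35, 0], "hand": 0.5},
  {"turn": [0, 0, 0.0135], "translation": [-12, 38, 3], "hand": 0.5},
  {"turn": [0, 0, 0.0135], "translation": [-14, 38, 3], "hand": 0.5},
  {"turn": [0, 0, 0.0135], "translation": [-14, 36, 3], "hand": 0.5},
  {"turn": [0, 0, 0.0135], "translation": [-13.5, 24.5, 3], "hand": 0.5},
  {"turn": [0, 0, 0], "translation": [0, 0, 0], "hand": 0.5},
  {"turn": [0, 0, 0], "translation": [0, 0, 0], "hand": 0.5},
  {"turn": [0, 0, 0], "translation": [0, 0, 0], "hand": 0.5},
])

```text
time_s: 31.52
eef_pos: [638.1, 199.4, 109.5]
ee_rot: [-0.001, 0.084, 0.996, -0.0]
force: [0.4, -0.1, -1.6]
grip_width: 0.75
grip_force: 55.4
```

```bash
python3 - <<'E'
from h import *
np.set_printoptions(precision=2,suppress=True)
s=sense();print(s['eef_pos'],s['force'],s['grip_width'])
x=Rq(s['ee_rot']).as_matrix()[:,0];print('yaw',np.degrees(np.arctan2(x[1],x[0])))
plan([((639.4,200.4,60),np.radians(170.4),1)])
c=shot('wrist','w23');cv2.imwrite('pics/w23c.png',cv2.resize(c['image'][20:400,120:520],None,fx=1.5,fy=1.5))
E
```

```text
[638.08 199.39 109.51] [ 0.41 -0.08 -1.58] 0.749904849883042
yaw 170.38984154753132
[-0.0005, -0.0013, -0.0001] [-0.6, 0.6, 24.8]
[-0.0005, -0.0013, -0.0001] [-0.6, 0.6, 24.8]
--
```

View pics/w23c.png

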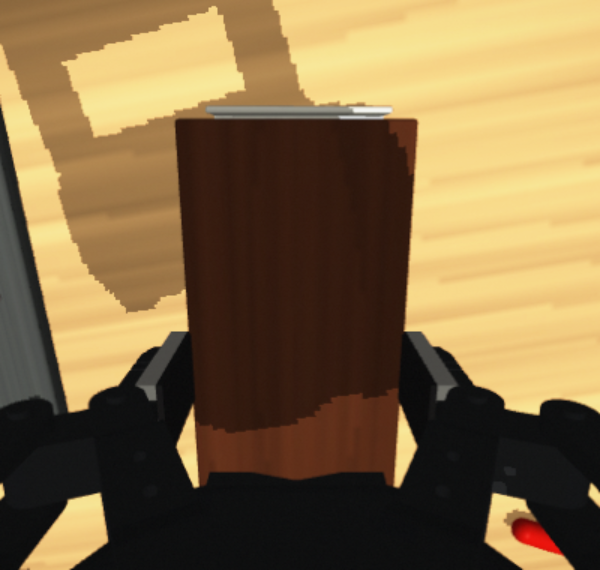

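The crop shows the cradle's near wall at (207–393,107), square to the board and centred on it. I'll check its distance.

```bash
python3 - <<'E'
from h import *
np.set_printoptions(precision=2,suppress=True)
s=sense();c=load('w23');R=Rq(s['ee_rot']);e=np.array(s['eef_pos'])
for uv,z in [([(207,107),(393,107)],26),([(207,112),(393,112)],26)]:
    p=onz(c,np.array(uv)/1.5+[120,20],z);print('wall tool',R.inv().apply(p-e)[:,:2])
p=onz(c,np.array([(177,120),(417,120)])/1.5+[120,20],109.5-6.8);print('board',R.inv().apply(p-e)[:,:2])
P=cloud(c);T=R.inv().apply((P-e).reshape(-1,3));m=(P.reshape(-1,3)[:,2]>18)&(P.reshape(-1,3)[:,2]<30)&(T[:,0]>60)&(T[:,0]<100)&(abs(T[:,1])<45);q=T[m];print(len(q),q.min(0),q.max(0))
E
```

```text
wall tool [[ 81.62 -37.05]
 [ 81.69  41.63]]
wall tool [[ 79.61 -37.15]
 [ 79.68  41.73]]
board [[ 72.26 -31.22]
 [ 72.31  33.02]]
722 [ 79.51 -37.99  83.39] [82.72 41.44 90.03]
```

move_arm([
  {"turn": [0, 0, 0], "translation": [-1, 1.1, 15], "hand": 0.5},
  {"turn": [0, 0, 0], "translation": [0, 0, 20], "hand": 0.5},
  {"turn": [0, 0, 0], "translation": [0, 0, 18], "hand": 0.5},
  {"turn": [0, 0, 0], "translation": [0, 0, 12], "hand": 0.5},
  {"turn": [0, 0, 0], "translation": [0, 0, 8], "hand": 0.5},
  {"turn": [0, 0, 0], "translation": [0, 0, 6], "hand": 0.5},
  {"turn": [0, 0, 0], "translation": [0, 0, 4], "hand": 0.5},
  {"turn": [0, 0, 0], "translation": [0, 0, 0], "hand": 0.5},
  {"turn": [0, 0, 0], "translation": [0, 0, 0], "hand": 0.5},
])

```text
time_s: 32.32
eef_pos: [640.3, 200.9, 28.7]
ee_rot: [0.0, 0.084, 0.996, 0.0]
force: [-0.1, -0.2, -0.4]
grip_width: 0.75
grip_force: 55.5
```

move_arm([
  {"turn": [0, 0, 0], "translation": [0, 0, 2], "hand": 0.5},
  {"turn": [0, 0, 0], "translation": [0, 0, 1.5], "hand": 0.5},
  {"turn": [0, 0, 0], "translation": [0, 0, 1], "hand": 0.5},
  {"turn": [0, 0, 0], "translation": [0, 0, 0], "hand": 0.5},
  {"turn": [0, 0, 0], "translation": [0, 0, 0], "hand": 0.5},
])

```text
time_s: 32.73
eef_pos: [640.0, 200.9, 23.6]
ee_rot: [0.0, 0.084, 0.996, -0.0]
force: [-0.4, -0.3, -0.3]
grip_width: 0.753
grip_force: 55.4
```

move_arm([
  {"turn": [0, 0, 0], "translation": [0, 0, 0.7], "hand": 0.5},
  {"turn": [0, 0, 0], "translation": [0, 0, 0], "hand": 0.5},
  {"turn": [0, 0, 0], "translation": [0, 0, 0], "hand": 0.5},
])

```text
time_s: 32.98
eef_pos: [640.0, 200.9, 22.9]
ee_rot: [0.0, 0.084, 0.996, 0.0]
force: [0.3, -0.2, -0.8]
grip_width: 0.752
grip_force: 55.5
```

move_arm([
  {"turn": [0, 0, 0], "translation": [0, 0, 0.6], "hand": 0.5},
  {"turn": [0, 0, 0], "translation": [0, 0, 0], "hand": 0.5},
  {"turn": [0, 0, 0], "translation": [0, 0, 0], "hand": 0.5},
])

```text
time_s: 33.23
eef_pos: [640.1, 200.9, 22.8]
ee_rot: [0.0, 0.084, 0.996, -0.0]
force: [-1.8, -1.0, 4.9]
grip_width: 0.75
grip_force: 56.1
```

move_arm([
  {"turn": [0, 0, 0], "translation": [0, 0, 0], "hand": 0.9},
  {"turn": [0, 0, 0], "translation": [0, 0, 0], "hand": 1},
  {"turn": [0, 0, 0], "translation": [0, 0, 0], "hand": 1},
  {"turn": [0, 0, 0], "translation": [0, 0, -10], "hand": 1},
  {"turn": [0, 0, 0], "translation": [0, 0, -25], "hand": 1},
  {"turn": [0, 0, 0], "translation": [0, 0, -35], "hand": 1},
  {"turn": [0, 0, 0], "translation": [0, 0, -35], "hand": 1},
  {"turn": [0, 0, 0], "translation": [30, 0, -20], "hand": 1},
  {"turn": [0, 0, 0], "translation": [38, 0, 0], "hand": 1},
  {"turn": [0, 0, 0], "translation": [38, 0, 0], "hand": 1},
])

```text
time_s: 34.07
eef_pos: [534.8, 218.6, 149.2]
ee_rot: [0.002, 0.084, 0.996, 0.001]
force: [0.3, 0.8, -0.7]
grip_width: 1.004
grip_force: 0.0
```

move_arm([
  {"turn": [0, 0, 0], "translation": [38, 0, 0], "hand": 1},
  {"turn": [0, 0, 0], "translation": [0, 0, 0], "hand": 1},
  {"turn": [0, 0, 0], "translation": [0, 0, 0], "hand": 1},
])

```text
time_s: 34.32
eef_pos: [496.9, 225.4, 148.4]
ee_rot: [0.0, 0.083, 0.997, 0.0]
force: [0.4, -0.2, 0.3]
grip_width: 0.997
grip_force: 0.0
```

```bash
python3 - <<'E'
from h import *
np.set_printoptions(precision=2,suppress=True)
s=sense();print(s['eef_pos'],s['force'])
c=shot('wrist','w24');P=cloud(c);g=c['image'].astype(int)
D=np.hypot(P[...,0]-638,P[...,1]-201)
q=P[(D<85)&(P[...,2]>12)&(P[...,2]<18)&(g[...,2]-g[...,1]>8)&(g.mean(2)<110)];print('board',len(q),cv2.minAreaRect(q[:,:2].astype(np.float32)),np.percentile(q[:,2],[2,50,98]))
q=P[(D<95)&(P[...,2]>1)&(P[...,2]<30)];print('cradle',cv2.minAreaRect(q[:,:2].astype(np.float32)))
a=shot('side','s9');b=shot('top','t9')
cv2.imwrite('pics/f.png',np.vstack([cv2.resize(a['image'][130:400,180:580],(600,405)),cv2.resize(b['image'][120:300,140:500],(390,195)).copy() if 0 else cv2.resize(b['image'][130:280,140:500],(600,190))]))
E
```

```text
[496.86 225.42 148.36] [ 0.4  -0.19  0.34]
board 4511 ((604.0237426757812, 207.29150390625), (65.50416564941406, 73.80438232421875), 80.54326629638672) [13.5  14.94 16.22]
cradle ((600.8701782226562, 212.25253295898438), (151.3014373779297, 89.13180541992188), 80.42240142822266)
```

View pics/f.png

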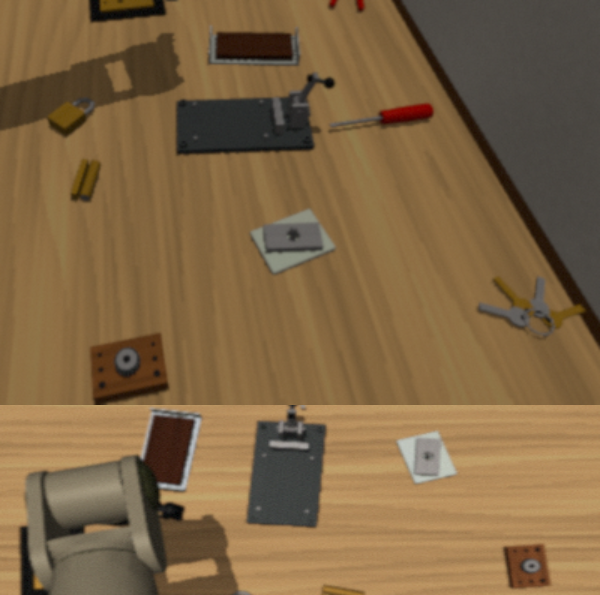

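The final view shows everything in place. The board lies flat in the cradle (255,45), its top at about 16 mm, and the finger is open with its knob at (328,83). The template is on the peg (293,237), the bush in the block (127,360), and the plate on the mat.

```bash
python3 -c "
from rig import finish_job
print(finish_job())"
```

```text
the job is handed in; nothing more can be done
None
```

The job is handed in with the finger left open, the bush in the block, the template flat on the peg, the plate centred on the mat (after setting it back on the stack once to grip it lower) and the board flat in the cradle, in about 34 s of robot time.

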